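# Make up two extinguisher valve service kits

## Robot

A 6-joint arm with a two-finger parallel gripper is mounted at the origin on the work surface. World frame = base frame: x ahead of the robot, y to its left, z up, the work surface at z = 0. Lengths are in m, angles in rad, forces in N, time in s.
With the tool pointing down it reaches from about 0.325 to 0.85 m from the base axis. Payload 4.4 kg.
Tool frame: the origin (TCP) lies midway between the tips of the shut fingers; the grasp point (between the pads) lies 19 mm behind it (ctrl.pinch_z is the distance from the TCP to the grasp point, in m); z points along the fingers, y is the direction in which the jaws open and shut (so a half turn about z gives the same grasp; the last joint's range is limited). The gripper opens to 94 mm and grips with 3 to 60 N. Pads are 16 mm wide; open, the fingers measure 119 mm over their backs; the gripper's body (75 mm by 177 mm) begins 78 mm behind the grasp point.
Start: joints at [1.153, 0.207, 1.542, -0, 1.393, -0.15], TCP at [0.152, 0.555, 0.177] pointing down, gripper open.
Joint ranges: [-2.73, 2.73], [-0.86, 2.22], [0.23, 2.46], [-1.11, 4.25], [0.08, 2.63], [-2.82, 2.82]. Speed limits (rad/s): [2.79, 2.79, 3.14, 3.14, 3.14, 3.14].

## Interface

Orientations are given as [roll, pitch, yaw] about the fixed x, y, z axes, in that order (R = Rz(yaw) Ry(pitch) Rx(roll)).
In Python, from plant import ctrl gives the robot as it stands.
- The arm moves only by the tool jog_arm, never from a script. Its argument "motion" is a list of rows, each a list of 3 entries, a list of its own where there are three numbers: the opening, from 0 (shut) to 1 (fully open), then the shift along the tool's x, y, z in cm, then the turn about the tool's z in rad. A call has 1 to 20 rows; each row shifts and turns the commanded pose from where the row before left it, along the tool's axes as they then stand; what a row does not reach is not made up. A row lasts 1/12 s, in which the tool goes at most 41.7 mm and 7.16 degrees, less where a joint would pass 70% of its speed; a pose out of reach is approached as far as the arm can. A call is refused whole if a number of a shift passes 4.17 or a number of a turn 0.125, either way. A call with a gripper value outside its range is refused whole. The fingers move at their own pace and stop on an object; "force" is the grip in N (left out, the last holds). Time passes only in rows, so rows that do not move let the fingers close. It gives the time, the measured TCP pose, the force and the opening at its end, in the units of the state.
- ctrl.read_state(): the state, without advancing time (a new reading comes with each control period).
- ctrl.read_camera(name): name is "scene" or "top"; returns a dict with "color" (420x560x3 uint8, blue, green, red), "vertical_fov" (degrees; the focal length in pixels is half the picture's height over the tangent of half this angle, whatever the lens; pixels are square), "cx", "cy" (the principal point, pixels), "world_from_camera" (4x4, takes a point from camera to world coordinates). Camera axes: x right, y up, looking along -z (the intrinsics and any distortion apply to the point x, -y, -z); pixel columns grow to the right and rows downward; lengths in m; the calibration is good to about 2 mm. A picture is of the moment at which its call begins. There is no depth.
- ctrl.close_job(): hands the job in, once; it reports no verdict.
The state is a dict: "t": time; "joint_positions": joint angles; "joint_velocities": joint speeds; "joint_torque": joint torques, N m; "eef_pos": TCP position; "orientation": TCP orientation; "force": force on the tool from outside, world axes, zero at the start; "torque": the same for the moment, N m; "gripper_width": finger opening in m.
Only numpy, scipy, OpenCV 4.12 (cv2) and the standard library are available. Lean on these libraries where they do the work, as an engineer would, in place of code of your own. Each camera call takes 0.05 s, during which the arm holds its last target.

## Task

Make up the two service kits from the stock in the middle of the counter. The tray with the lever head gets the small gauge, the valve stem and the pin ring; the tray with the handwheel head gets the big gauge and the coil spring: stand each part on its own outline in its bay, flat on the tray floor, gauges face up and stem and spring upright, setting the gauges down gently rather than dropping them. Leave the hexagonal plug and the wrench where they are.

Things in the scene. Friction and masses are not known exactly. Their poses are not given: they have to be found in the camera images.
- lever_tray: Kit tray with a chrome lever head. Fixed, 180 x 180, floor 4 thick, rim and ribs 3 above floor (mm). Origin: underside centre; x away from robot, y left at yaw 0. Four bays at x, y = +-44: head (58 high) at (+44, +44). White outlines on the floor: small gauge, circle 46, at (+44, -44), right of the head; valve stem, circle 38, at (-44, +44), robot side of the head; pin ring, double circle 48/25, at (-44, -44), diagonal.
- wheel_tray: Kit tray with a chrome handwheel head. Fixed, 180 x 180, floor 4 thick, rim and ribs 3 above floor (mm). Origin: underside centre; x away from robot, y left at yaw 0. Far row: two bays, head (58 high) at (+44, -44); near row: one wide bay. White outlines on the floor: spring, circle 30, at (+44, +44), left of the head; big gauge, circle 64, at (-44, 0), middle of the wide bay.
- big_gauge: The larger brass pressure gauge, lying face up: round case 60 mm in diameter, 26 mm high, white dial, 0.15 to 0.31 kg; a 10 mm stub at height 14 mm sticks out 18 mm along its -x, pointing to the robot within 35 degrees at the start. Origin: underside centre, on the counter between the trays. z out of the dial. Grip the case across y.
- small_gauge: The smaller brass pressure gauge, lying face up: round case 42 mm in diameter, 26 mm high, white dial, 0.12 kg; a 10 mm stub at height 14 mm sticks out 18 mm along its -x, pointing to the robot within 35 degrees at the start. Origin: underside centre, on the counter between the trays. z out of the dial. Grip the case across y.
- valve_stem: Brass valve stem standing upright, a turned part 58 mm high: foot flange 34 mm in diameter and 8 mm thick, neck 16 mm, collar 24 mm in diameter between heights 30 and 44 mm (grip here), tip 12 mm. 0.13 kg. Origin: underside centre, on the counter between the trays. z up its axis.
- spring: Steel coil spring standing upright: 26 mm in diameter, 40 mm high, behaves as a solid cylinder (too stiff to squeeze). 0.05 kg. Origin: underside centre, on the counter between the trays. z up its axis.
- pin_ring: Yellow plastic safety-pin ring lying flat: outer diameter 44 mm, hole 28 mm, 14 mm thick. 0.02 kg. Origin: underside centre, on the counter between the trays. z up.
- hex_plug: Brass hexagonal plug, 34 mm across flats and 24 mm high with a round 22 mm neck up to 38 mm. Belongs to neither kit; stays where it is, among the stock. Origin: underside centre, on the counter between the trays. 
- wrench: Loose steel valve wrench, 200 mm long, lying flat across the counter beyond the stock (farther from the robot). Not needed; stays where it is. Origin: underside, about the middle of its length.
Mind the look-alikes: they are no part of the job. Leave any purple look-alike of the valve_stem alone.

How it is judged:
At the end, for the whole second after the job is handed in: Each of the five parts is within 15 mm (along each tray axis) of its outline's centre in the right tray, resting on the tray floor (underside 1 to 7.5 mm above the counter), within 0.12 rad of upright or face up, released and at rest; the hex plug and the wrench are within 20 mm of where they began (x of small_gauge in the frame of lever_tray between 0.029 and 0.059 m and y of small_gauge in the frame of lever_tray between -0.059 and -0.029 m and z of small_gauge in the frame of lever_tray between 0.001 and 0.0075 m and angle between each of small_gauge, valve_stem, pin_ring, big_gauge, spring's own z axis and vertical below 0.12 rad and linear speed of each of small_gauge, valve_stem, pin_ring, big_gauge, spring below 0.02 m/s and angular speed of each of small_gauge, valve_stem, pin_ring, big_gauge, spring below 0.3 rad/s and x of valve_stem in the frame of lever_tray between -0.059 and -0.029 m and y of valve_stem in the frame of lever_tray between 0.029 and 0.059 m and z of valve_stem in the frame of lever_tray between 0.001 and 0.0075 m and x of pin_ring in the frame of lever_tray between -0.059 and -0.029 m and y of pin_ring in the frame of lever_tray between -0.059 and -0.029 m and z of pin_ring in the frame of lever_tray between 0.001 and 0.0075 m and x of big_gauge in the frame of wheel_tray between -0.059 and -0.029 m and y of big_gauge in the frame of wheel_tray between -0.015 and 0.015 m and z of big_gauge in the frame of wheel_tray between 0.001 and 0.0075 m and x of spring in the frame of wheel_tray between 0.029 and 0.059 m and y of spring in the frame of wheel_tray between 0.029 and 0.059 m and z of spring in the frame of wheel_tray between 0.001 and 0.0075 m and distance of each of hex_plug, wrench from where it was at the start of the episode below 0.02 m); the robot touches nothing.
It fails at once if the hex plug is moved by more than 20 mm (distance of hex_plug from where it was at the start of the episode above 0.02 m).
It fails at once if the wrench is moved by more than 20 mm (distance of wrench from where it was at the start of the episode above 0.02 m).
It fails at once if the big gauge is dropped into its tray (arrives faster than 0.65 m/s) (horizontal distance between big_gauge and wheel_tray below 0.12 m and z of big_gauge in the frame of wheel_tray below 0.03 m and linear speed of big_gauge above 0.65 m/s).
It fails at once if the small gauge is dropped into its tray (arrives faster than 0.65 m/s) (horizontal distance between small_gauge and lever_tray below 0.12 m and z of small_gauge in the frame of lever_tray below 0.03 m and linear speed of small_gauge above 0.65 m/s).
It also fails if it takes over 128 s, if anything falls off the work surface, if the arm or the gripper's body presses on something with over 40 N, if the wrist force passes 120 N, or if a joint passes its speed limit or range.

## Working session

There is one attempt and no reset: what is moved stays moved. The work goes in short steps, Python scripts to look and compute and a tool call to move; the robot and the scene stay as the last step left them, time stands still between calls to the robot, and variables do not carry over. Pictures are saved under pics/ and viewed, and the job is handed in when it is done.

Besides the shell and the picture viewer there is one more tool, called as name([rows], argument=value, ...), one row to a line, values as JSON. jog_arm: Moves the arm, as the interface text tells. Its arguments: {"type":"object","properties":{"motion":{"type":"array"},"force":{"type":"number"}},"required":["motion"]}

```bash
mkdir -p pics; ls
python3 - <<'E'
from plant import ctrl
import cv2
s=ctrl.read_state(); print(s); print(ctrl.pinch_z)
for n in ("top","scene"):
    c=ctrl.read_camera(n); cv2.imwrite(f"pics/{n}0.png",c["color"])
    print(n,{k:v for k,v in c.items() if k!="color"})
E
```

```text
pics
{'t': 0.0, 'joint_positions': array([ 1.15351247e+00,  2.07418912e-01,  1.54290036e+00,  1.93977915e-05,
        1.39352007e+00, -1.50503913e-01]), 'joint_velocities': array([ 0.00117874, -0.00043285,  0.00192407, -0.00039447, -0.00071331,
        0.000112  ]), 'joint_torque': array([ 9.48265988e-04, -3.70878160e+01, -2.81420034e+01,  6.98805694e-02,
        3.61950765e-02, -1.73619037e-04]), 'eef_pos': array([0.15124154, 0.5538681 , 0.17611694]), 'orientation': array([-3.13937423e+00, -3.55729536e-04,  2.87480887e+00]), 'force': array([-0.43448609, -0.0175068 , -0.46435156]), 'torque': array([-0.03721304, -0.03555433,  0.02749567]), 'gripper_width': 0.09418792757049385}
0.0188
top {'vertical_fov': 56.51152470210694, 'cx': 277.9360509610126, 'cy': 209.75103283580466, 'world_from_camera': array([[-0.01916592,  0.99100197, -0.13246794,  0.49997414],
       [-0.99936104, -0.0149904 ,  0.0324468 ,  0.01788403],
       [ 0.03016909,  0.13300517,  0.99065607,  0.99896433],
       [ 0.        ,  0.        ,  0.        ,  1.        ]])}
scene {'vertical_fov': 42.56299085999612, 'cx': 283.1549340635075, 'cy': 209.88342107638076, 'world_from_camera': array([[ 0.76763502, -0.53492406,  0.35297695,  1.0134244 ],
       [ 0.64074025,  0.65236454, -0.40481161, -0.44762043],
       [-0.01372618,  0.53691411,  0.84352524,  1.01339022],
       [ 0.        ,  0.        ,  0.        ,  1.        ]])}
```

View pics/top0.png

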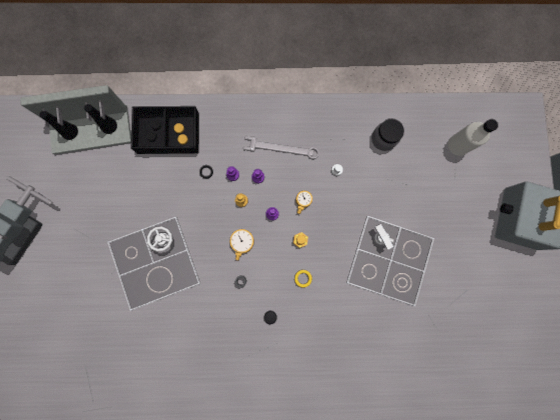

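View pics/scene0.png

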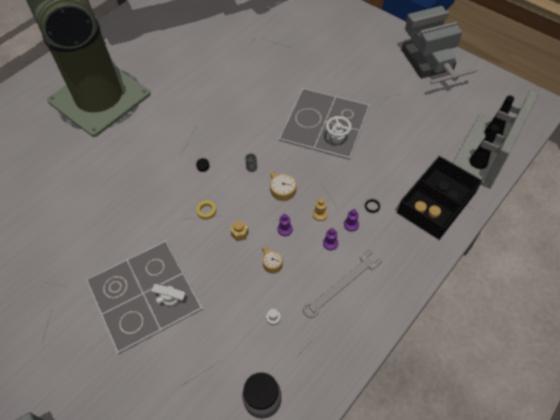

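```bash
cat > h.py <<'E'
import numpy as np, cv2
from plant import ctrl
def cam(n):
    c=ctrl.read_camera(n); c["f"]=c["color"].shape[0]/2/np.tan(np.radians(c["vertical_fov"])/2); return c
def proj(c,P):
    T=np.linalg.inv(c["world_from_camera"]); P=np.atleast_2d(P)
    q=P@T[:3,:3].T+T[:3,3]
    return np.c_[c["cx"]+c["f"]*q[:,0]/-q[:,2], c["cy"]+c["f"]*(-q[:,1])/-q[:,2]]
def unproj(c,px,z):
    px=np.atleast_2d(px).astype(float); T=c["world_from_camera"]
    d=np.c_[(px[:,0]-c["cx"])/c["f"],-(px[:,1]-c["cy"])/c["f"],-np.ones(len(px))]@T[:3,:3].T
    o=T[:3,3]; return o+d*((z-o[2])/d[:,2])[:,None]
E
python3 - <<'E'
from h import *
t=cam("top"); s=cam("scene")
print(proj(t,[[0.15,.555,.177],[0,0,0]]),proj(s,[[0,0,0],[0.15,.555,.177]]))
c=t["color"][145:335,195:350]; cv2.imwrite("pics/tc.png",cv2.resize(c,None,fx=3.15,fy=3.15,interpolation=cv2.INTER_CUBIC)[:600])
a=t["color"][210:315,100:205]; b=t["color"][210:315,340:445]
cv2.imwrite("pics/trays.png",cv2.resize(np.hstack([a,b]),None,fx=3.8,fy=3.8,interpolation=cv2.INTER_CUBIC))
c=s["color"][130:290,180:390]; cv2.imwrite("pics/sc.png",cv2.resize(c,None,fx=3.6,fy=3.6,interpolation=cv2.INTER_CUBIC))
names=dict(spring=((241,282),(251,162)),ring=((303,279),(206,209)),big=((241,241),(283,186)),small=((304,199),(272,260)),hex=((301,240),(239,230)),stem=((241,200),(320,208)))
for k,(p,q) in names.items(): print(k,unproj(t,p,.02)[0].round(4),unproj(s,q,.02)[0].round(4))
E
```

```text
[[-10.94534158 451.43111134]
 [276.80154867 475.35272973]] [[ 98.5522922   97.69819777]
 [279.76853581 -43.99682494]]
spring [0.4529 0.0802 0.02  ] [0.4558 0.0828 0.02  ]
ring [ 0.457  -0.0729  0.02  ] [ 0.4655 -0.0764  0.02  ]
big [0.5536 0.0795 0.02  ] [0.5567 0.0777 0.02  ]
small [ 0.6575 -0.081   0.02  ] [ 0.6585 -0.0796  0.02  ]
hex [ 0.5535 -0.0706  0.02  ] [ 0.5574 -0.0698  0.02  ]
stem [0.6572 0.0788 0.02  ] [0.6569 0.084  0.02  ]
```

View pics/tc.png

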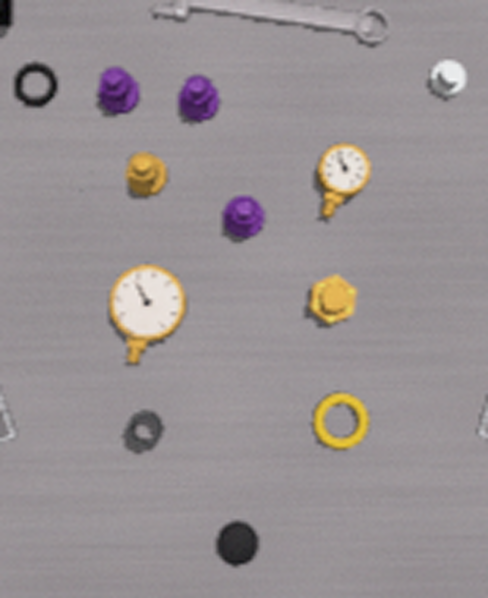

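View pics/trays.png

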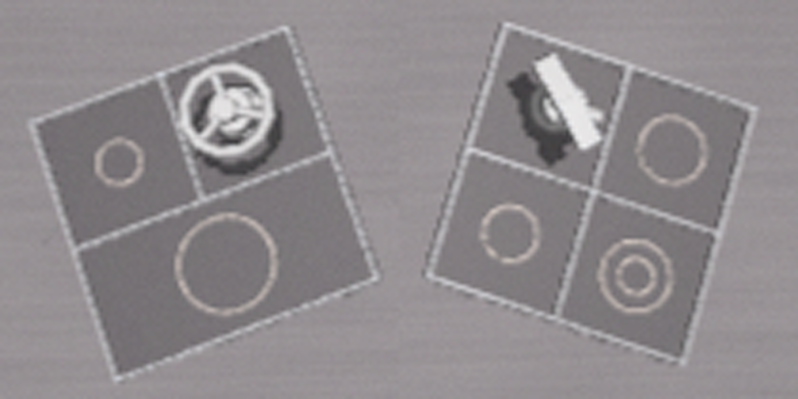

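View pics/sc.png

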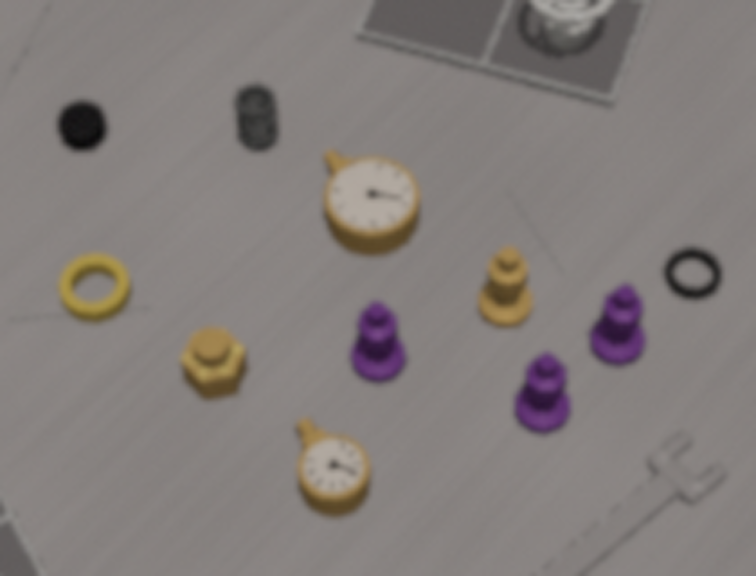

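```bash
cat > fit.py <<'E'
from h import *
from scipy.optimize import minimize
def cyl(r,z0,z1,x=0,y=0,n=40):
    a=np.linspace(0,2*np.pi,n); return [np.c_[x+r*np.cos(a),y+r*np.sin(a),np.full(n,z)] for z in (z0,z1)]
M=dict(big=[np.vstack(cyl(.030,0,.026)),None],small=[np.vstack(cyl(.021,0,.026)),None],
 stem=[np.vstack(cyl(.017,0,.008)),np.vstack(cyl(.008,.008,.03)),np.vstack(cyl(.012,.03,.044)),np.vstack(cyl(.006,.044,.058))],
 spring=[np.vstack(cyl(.013,0,.04))],ring=[np.vstack(cyl(.022,0,.014))],hex=[np.vstack(cyl(.0185,0,.024)),np.vstack(cyl(.011,.024,.038))])
for k,r in (("big",.03),("small",.021)):
    a=np.linspace(0,2*np.pi,12); b=.005
    M[k][1]=np.vstack([np.c_[np.full(12,x),b*np.cos(a),.014+b*np.sin(a)] for x in (-r+.005,-r-.018)])
S=6
def render(c,k,p,win):
    ca,sa=np.cos(p[2]),np.sin(p[2]); R=np.array([[ca,-sa,0],[sa,ca,0],[0,0,1]])
    im=np.zeros(((win[3]-win[1])*S,(win[2]-win[0])*S),np.uint8)
    for part in M[k]:
        px=proj(c,part@R.T+[p[0],p[1],p[3] if len(p)>3 else 0]); px=((px-[win[0],win[1]]+.5)*S)
        cv2.fillConvexPoly(im,cv2.convexHull(np.round(px).astype(np.int32)),255)
    return cv2.resize(im,None,fx=1/S,fy=1/S,interpolation=cv2.INTER_AREA)/255.
def mask(img,k):
    hsv=cv2.cvtColor(img,cv2.COLOR_BGR2HSV); h,s,v=[hsv[...,i].astype(int) for i in range(3)]
    if k=="spring": m=(v<95)
    elif k in("big","small"): m=((s>90)&(h<40))|((v>185))
    else: m=(s>90)&(h>8)&(h<40)
    return m.astype(np.uint8)
def fit(cams,k,p0,z=0.):
    d=[]
    for c in cams:
        u=proj(c,[[p0[0],p0[1],z+.02]])[0].astype(int); w=26
        win=(u[0]-w,u[1]-w,u[0]+w,u[1]+w); m=mask(c["color"][win[1]:win[3],win[0]:win[2]],k)
        n,l,st,cc=cv2.connectedComponentsWithStats(m)
        j=1+np.argmax([st[i,4]/(30+np.hypot(*(cc[i]-w))**2) for i in range(1,n)]); m=(l==j).astype(np.uint8)
        ct,_=cv2.findContours(m,0,2); 
        if k in("big","small","ring","spring"): cv2.drawContours(m,ct,-1,1,-1)
        d.append((c,win,m.astype(float)))
    def cost(q,full=False):
        p=[q[0],q[1],q[2] if k in("big","small") else 0,z]
        e=[np.abs(render(c,k,p,w)-m).sum()/m.sum() for c,w,m in d]; return e if full else sum(e)
    best=None
    for y in ([-.5,-.2,.1,.4] if k in("big","small") else [0]):
        x0=np.array([p0[0],p0[1],y]); sx=np.vstack([x0,x0+[.006,0,0],x0+[0,.006,0],x0+[0,0,.2]])
        r=minimize(cost,x0,method="Nelder-Mead",options=dict(initial_simplex=sx,xatol=1e-4,fatol=1e-4,maxiter=150))
        if best is None or r.fun<best.fun: best=r
    return best.x,cost(best.x,True)
E
python3 - <<'E'
from fit import *
t=cam("top");s=cam("scene")
P=dict(spring=(.453,.081),ring=(.458,-.075),big=(.554,.079),small=(.657,-.08),hex=(.554,-.07),stem=(.655,.08))
for k,p in P.items():
    for nm,cs in (("both",[t,s]),("top",[t]),("scene",[s])):
        x,e=fit(cs,k,p); print(k,nm,x.round(4),np.round(e,3))
# trays
W=np.array([(30,122),(290,27),(380,278),(116,380)])/3.8-.37+[100,210]
L=(np.array([(504,23),(756,108),(685,363),(427,275)])-[399,0])/3.8-.37+[340,210]
for nm,px,circ in (("wheel",W,[(.044,.044,.015),(-.044,0,.032)]),("lever",L,[(.044,-.044,.023),(-.044,.044,.019),(-.044,-.044,.024)])):
    w=unproj(t,px,.007); c=w.mean(0); v=(w[0]-w[3])+(w[1]-w[2]); u=(w[0]-w[1])+(w[3]-w[2]); print(nm,c.round(4),np.arctan2(v[1],v[0]),np.arctan2(-u[0],u[1]),np.linalg.norm(v)/2,np.linalg.norm(u)/2)
    yaw=(np.arctan2(v[1],v[0])+np.arctan2(-u[0],u[1]))/2
    R=np.array([[np.cos(yaw),-np.sin(yaw)],[np.sin(yaw),np.cos(yaw)]])
    for cc in (t,s):
      for x,y,r in circ:
        a=np.linspace(0,2*np.pi,60); q=np.c_[x+r*np.cos(a),y+r*np.sin(a)]@R.T+c[:2]
        for pt in proj(cc,np.c_[q,np.full(60,.004)]): cv2.circle(cc["color"],tuple(np.round(pt*16+0).astype(int).tolist()),4,(0,0,255),-1,0,4)
        print((np.array([x,y])@R.T+c[:2]).round(4))
a=t["color"][210:315,100:205]; b=t["color"][210:315,340:445]
cv2.imwrite("pics/trays2.png",cv2.resize(np.hstack([a,b]),None,fx=3.8,fy=3.8,interpolation=cv2.INTER_CUBIC))
a=s["color"][80:170,270:380]; b=s["color"][240:350,80:210]
cv2.imwrite("pics/trays3.png",np.hstack([cv2.resize(a,(400,330)),cv2.resize(b,(390,330))]))
E
```

```text
spring both [ 0.4547  0.0823 -0.0806] [0.157 0.144]
spring top [0.4541 0.0819 0.0649] [0.142]
spring scene [0.4556 0.0819 0.0278] [0.132]
ring both [ 0.4587 -0.0729 -0.0166] [0.067 0.159]
ring top [ 0.4583 -0.0728 -0.0116] [0.065]
ring scene [ 0.4584 -0.0722 -0.1104] [0.155]
big both [ 0.5546  0.0786 -0.2823] [0.057 3.454]
big top [ 0.5546  0.0787 -0.2683] [0.056]
big scene [ 0.5525  0.081  -0.8849] [3.416]
small both [ 0.6592 -0.0807 -0.4264] [0.089 3.078]
small top [ 0.6593 -0.0807 -0.4083] [0.084]
small scene [ 0.6575 -0.0807 -0.6813] [3.071]
hex both [ 0.5547 -0.068  -0.0444] [0.105 0.22 ]
hex top [ 0.5547 -0.0684  0.01  ] [0.102]
hex scene [ 0.5537 -0.0664 -0.0205] [0.216]
stem both [ 0.66    0.0801 -0.0008] [0.082 0.221]
stem top [ 0.6603  0.08   -0.0007] [0.084]
stem scene [0.6588 0.081  0.0021] [0.217]
wheel [0.5052 0.2985 0.007 ] 0.3509211656712676 0.3455286803392779 0.17748396529382685 0.17946987134933984
[0.5315 0.3549]
[0.4638 0.2835]
[0.5315 0.3549]
[0.4638 0.2835]
lever [ 0.5   -0.299  0.007] -0.3431355223317186 -0.34471618353090866 0.1773700583847506 0.1792674959208178
[ 0.5265 -0.3552]
[ 0.4734 -0.2427]
[ 0.4437 -0.3255]
[ 0.5265 -0.3552]
[ 0.4734 -0.2427]
[ 0.4437 -0.3255]
```

View pics/trays2.png

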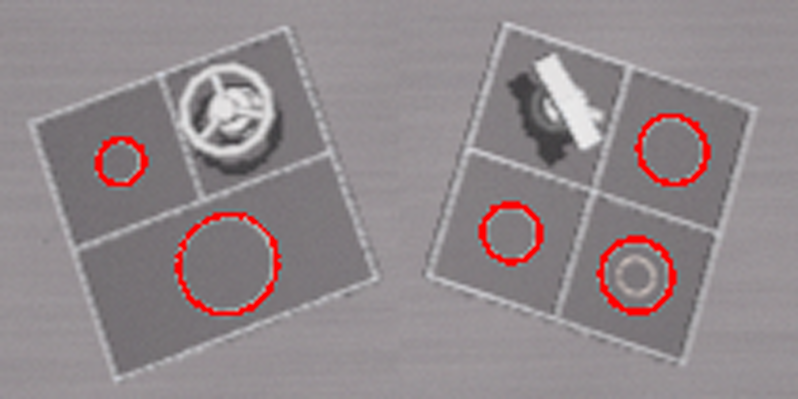

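View pics/trays3.png

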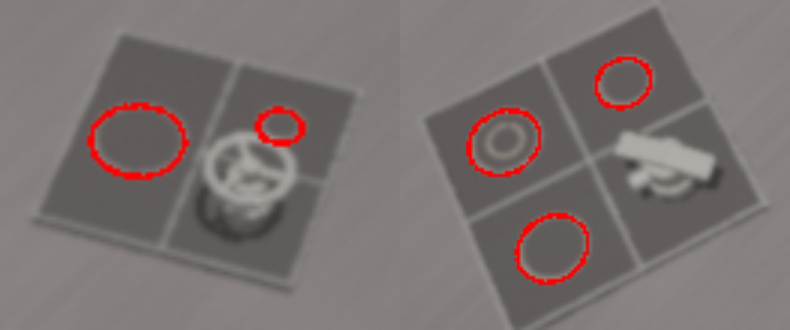

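jog_arm([
  [0.6,[-1.5,-1.4,0],0],
  [0.6,[-2.1,-1.9,0.4],0],
  [0.6,[-2.1,-1.9,0.4],0],
  [0.6,[-2.1,-1.9,0.4],0],
  [0.6,[-2.1,-1.9,0.4],0],
  [0.6,[-2.1,-1.9,0.4],0],
  [0.6,[-2.1,-1.9,0.4],0],
  [0.6,[-2.1,-1.9,0.4],0],
  [0.6,[-2.1,-1.9,0.4],0],
  [0.6,[-2.1,-1.9,0.4],0],
  [0.6,[-2.1,-1.9,0.4],0],
  [0.6,[-2.1,-1.9,0.4],0],
  [0.6,[-2.1,-1.9,0.4],0],
  [0.6,[-2.1,-1.9,0.4],0],
  [0.6,[-2.1,-1.9,0.4],0],
  [0.6,[-2.1,-1.9,0.4],0],
  [0.6,[-2.1,-1.9,0.4],0],
  [0.6,[-2.1,-1.9,0.4],0],
  [0.6,[-2.1,-1.8,0.4],0],
  [0.6,[-2.0,-1.7,0.4],0],
], force=20)

```text
t: 1.97
eef_pos: [0.4527, 0.0855, 0.1012]
orientation: [3.141, 0.001, 2.874]
force: [0.3, 0.1, 0.1]
gripper_width: 0.0563
```

```bash
cat > d.py <<'E'
import sys
from h import *
def d(x,y,z,yaw=None):
    s=ctrl.read_state(); p=s["eef_pos"]; r,pi,w=s["orientation"]
    v=np.array([x,y,z])-p
    from scipy.spatial.transform import Rotation as R
    q=R.from_euler("xyz",[r,pi,w]).inv().apply(v)*100
    print("t",s["t"],"p",p.round(4),"rpy",np.round([r,pi,w],3),"w",round(s["gripper_width"],4),"F",s["force"].round(1),"-> cm",q.round(2))
d(*map(float,sys.argv[1:4]))
E
python3 d.py .4547 .0822 .006
```

```text
t 1.9667 p [0.4527 0.0855 0.1012] rpy [3.141e+00 1.000e-03 2.874e+00] w 0.0563 F [0.3 0.1 0.1] -> cm [-0.27 -0.27  9.52]
```

jog_arm([
  [0.6,[-0.2,-0.2,1.5],0],
  [0.6,[0,0,2.5],0],
  [0.6,[0,0,2.5],0],
  [0.6,[0,0,1.5],0],
  [0.6,[0,0,1],0],
  [0.6,[0,0,0.4],0],
  [0.6,[0,0,0],0],
  [0.6,[0,0,0],0],
])

```text
t: 2.63
eef_pos: [0.4542, 0.0846, 0.008]
orientation: [3.141, 0.001, 2.875]
force: [-0.6, -0.3, 0.2]
gripper_width: 0.0561
```

```bash
python3 d.py .4547 .0822 .006
```

```text
t 2.6333 p [0.4542 0.0846 0.008 ] rpy [3.141e+00 1.000e-03 2.875e+00] w 0.0561 F [-0.6 -0.3  0.2] -> cm [-0.11 -0.21  0.2 ]
```

jog_arm([
  [0.6,[-0.1,-0.2,0.2],0],
  [0.1,[0,0,0],0],
  [0.1,[0,0,0],0],
  [0.1,[0,0,0],0],
  [0.1,[0,0,0],0],
  [0.1,[0,0,0],0],
  [0.1,[0,0,0],0],
  [0.1,[0,0,0],0],
])

```text
t: 3.3
eef_pos: [0.454, 0.0823, 0.0054]
orientation: [3.142, 0.0, 2.875]
force: [0.1, 0.4, 0.5]
gripper_width: 0.0251
```

```bash
python3 d.py .5315 .3549 .10
```

```text
t 3.3 p [0.454  0.0823 0.0054] rpy [3.142 0.    2.875] w 0.0251 F [0.1 0.4 0.5] -> cm [-0.3  28.34 -9.46]
```

jog_arm([
  [0.1,[0,0,-1],0],
  [0.1,[0,0,-2.5],0],
  [0.1,[0,0,-2.5],0],
  [0.1,[0,0.5,-2.5],0],
  [0.1,[0,1.2,-1],0],
  [0.1,[0,2,0],0],
  [0.1,[0,2.4,0],0],
  [0.1,[0,2.5,0],0],
  [0.1,[0,2.5,0],0],
  [0.1,[0,2.5,0],0],
  [0.1,[0,2.5,0],0],
  [0.1,[0,2.5,0],0],
  [0.1,[0,2.5,0],0],
  [0.1,[0,2.4,0],0],
  [0.1,[-0.1,2,0],0],
  [0.1,[-0.1,1.6,0],0],
  [0.1,[-0.1,1,0],0],
  [0.1,[0,0.2,0],0],
  [0.1,[0,0,0],0],
  [0.1,[0,0,0],0],
])

```text
t: 4.97
eef_pos: [0.5309, 0.3537, 0.1002]
orientation: [-3.141, -0.001, 2.874]
force: [0.2, 0.4, -0.2]
gripper_width: 0.0251
```

```bash
python3 d.py .5315 .3549 .01
```

```text
t 4.9667 p [0.5309 0.3537 0.1002] rpy [-3.141e+00 -1.000e-03  2.874e+00] w 0.0251 F [ 0.2  0.4 -0.2] -> cm [-0.03  0.14  9.02]
```

jog_arm([
  [0.1,[0,0.1,1.5],0],
  [0.1,[0,0,2.5],0],
  [0.1,[0,0,2],0],
  [0.1,[0,0,1.5],0],
  [0.1,[0,0,0.8],0],
  [0.1,[0,0,0.4],0],
  [0.1,[0,0,0.2],0],
  [0.1,[0,0,0.1],0],
  [0.1,[0,0,0],0],
  [0.1,[0,0,0],0],
])

```text
t: 5.8
eef_pos: [0.5324, 0.3558, 0.0115]
orientation: [3.14, 0.002, 2.875]
force: [-0.3, -0.6, -0.6]
gripper_width: 0.0249
```

```bash
python3 d.py .5315 .3549 .0095
```

```text
t 5.8 p [0.5324 0.3558 0.0115] rpy [3.140e+00 2.000e-03 2.875e+00] w 0.0249 F [-0.3 -0.6 -0.6] -> cm [ 0.06 -0.11  0.2 ]
```

jog_arm([
  [0.1,[0,-0.1,0.1],0],
  [0.1,[0,0,0.1],0],
  [0.1,[0,0,0],0],
  [0.48,[0,0,0],0],
  [0.48,[0,0,0],0],
  [0.48,[0,0,0],0],
  [0.48,[0,0,0],0],
  [0.48,[0,0,-1],0],
  [0.48,[0,0,-2],0],
  [0.48,[0,0,-2.5],0],
  [0.8,[0,0,-3],0],
  [0.8,[0,0,-1],0],
])

```text
t: 6.8
eef_pos: [0.5342, 0.3561, 0.1089]
orientation: [3.136, 0.006, 2.875]
force: [0.2, 0.1, 0.7]
gripper_width: 0.055
```

```bash
python3 d.py .5546 .0786 .10
```

```text
t 6.8 p [0.5342 0.3561 0.1089] rpy [3.136 0.006 2.875] w 0.055 F [0.2 0.1 0.7] -> cm [ -9.27 -26.23   0.8 ]
```

jog_arm([
  [0.85,[-0.4,-1.1,0],0],
  [0.85,[-0.7,-2,0.1],0],
  [0.85,[-0.7,-2,0.1],0],
  [0.85,[-0.7,-2,0.1],0],
  [0.85,[-0.7,-2,0.1],0],
  [0.85,[-0.7,-2,0.1],0],
  [0.85,[-0.7,-2,0.1],0],
  [0.85,[-0.7,-2,0.1],0],
  [0.85,[-0.7,-2,0.1],0],
  [0.85,[-0.7,-2,0],0],
  [0.85,[-0.7,-2,0],0],
  [0.85,[-0.7,-2,0],0],
  [0.85,[-0.7,-2,0],0],
  [0.85,[-0.4,-1.1,0],0],
  [0.85,[0,0,0],0],
  [0.85,[0,0,0],0],
  [0.85,[0,0,0],0],
])

```text
t: 8.22
eef_pos: [0.5504, 0.0781, 0.0946]
orientation: [3.141, -0.001, 2.875]
force: [-0.0, -0.0, -0.0]
gripper_width: 0.0798
```

```bash
python3 d.py .5546 .0786 .004
python3 - <<'E'
from h import *
t=cam("top");s=cam("scene")
cv2.imwrite("pics/a_t.png",t["color"]);cv2.imwrite("pics/a_s.png",s["color"])
E
```

```text
t 8.2167 p [0.5504 0.0781 0.0946] rpy [ 3.141e+00 -1.000e-03  2.875e+00] w 0.0798 F [-0. -0. -0.] -> cm [-0.41  0.15  9.06]
```

View pics/a_s.png

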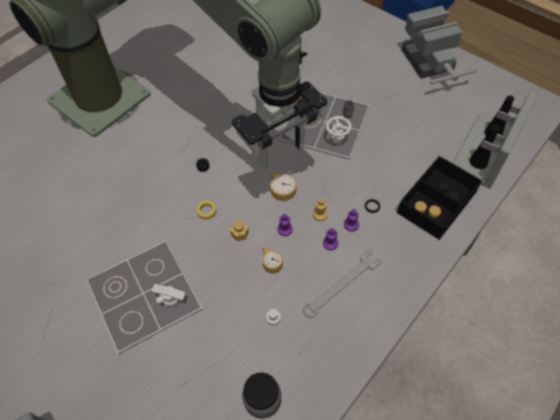

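View pics/a_t.png

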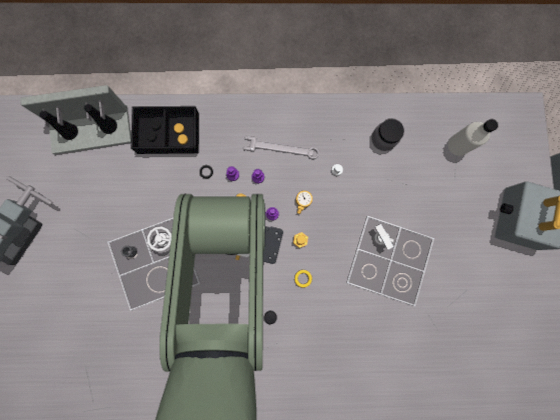

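jog_arm([
  [0.85,[-0.3,0.1,1.5],0],
  [0.85,[-0.1,0,2.5],0],
  [0.85,[0,0,2],0],
  [0.85,[0,0,1.5],0],
  [0.85,[0,0,0.9],0],
  [0.85,[0,0,0.4],0],
  [0.85,[0,0,0.2],0],
  [0.85,[0,0,0],0],
  [0.85,[0,0,0],0],
])

```text
t: 9.07
eef_pos: [0.5561, 0.0776, 0.0063]
orientation: [3.141, 0.002, 2.875]
force: [-0.1, 0.5, 0.4]
gripper_width: 0.0801
```

```bash
python3 d.py .5546 .0786 .003
```

```text
t 9.0667 p [0.5561 0.0776 0.0063] rpy [3.141e+00 2.000e-03 2.875e+00] w 0.0801 F [-0.1  0.5  0.4] -> cm [0.17 0.06 0.33]
```

jog_arm([
  [0.85,[0.1,0,0.3],0],
  [0.5,[0,0,0],0],
  [0.5,[0,0,0],0],
  [0.5,[0,0,0],0],
  [0.5,[0,0,0],0],
  [0.5,[0,0,0],0],
  [0.5,[0,0,0],0],
  [0.5,[0,0,0],0],
], force=30)

```text
t: 9.73
eef_pos: [0.5541, 0.0777, 0.0023]
orientation: [-3.142, 0.0, 2.875]
force: [0.1, 0.1, 0.7]
gripper_width: 0.047
```

```bash
python3 d.py .4638 .2835 .10
```

```text
t 9.7333 p [0.5541 0.0777 0.0023] rpy [-3.142  0.     2.875] w 0.047 F [0.1 0.1 0.7] -> cm [14.14 17.48 -9.77]
```

Run:
```python
from h import *
s=cam("scene"); cv2.imwrite("pics/b_s.png",cv2.resize(s["color"][80:290,180:400],None,fx=2.8,fy=2.8,interpolation=cv2.INTER_CUBIC))
t=cam("top");cv2.imwrite("pics/b_t.png",cv2.resize(t["color"][120:340,140:360],None,fx=2.7,fy=2.7))
```

```text
(no output)
```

View pics/b_s.png

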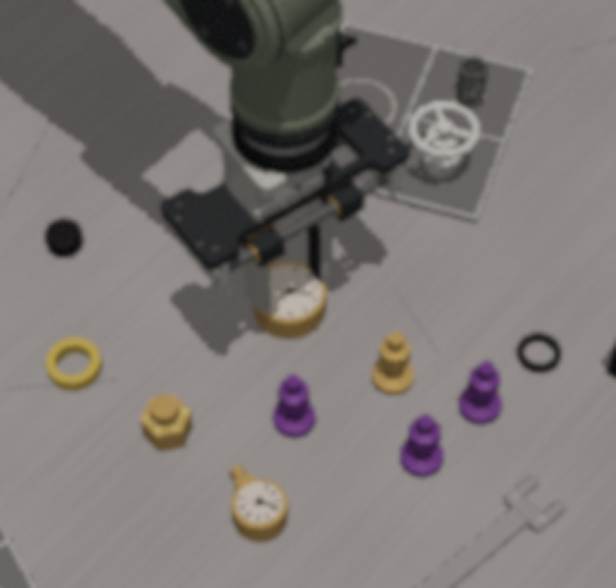

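View pics/b_t.png

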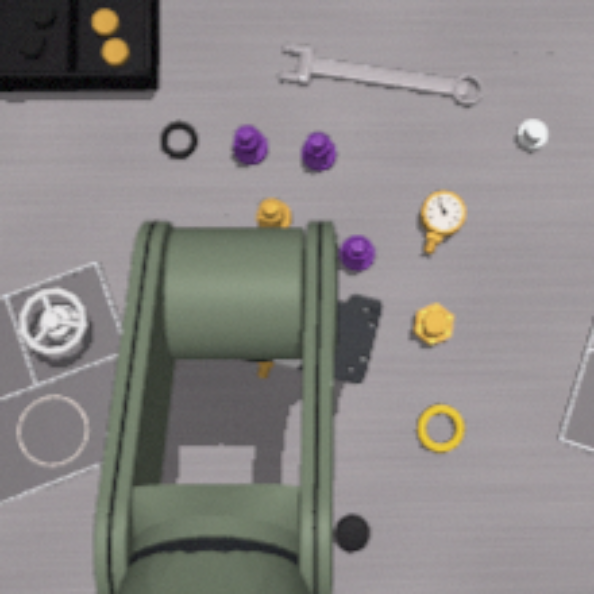

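Run:
```python
from h import *
st=ctrl.read_state(); print(st)
s=cam("scene"); im=s["color"]
p=st["eef_pos"]; yt=np.array([np.sin(2.875),-np.cos(2.875),0])
for w in (.0235,.03):
    for sg in (-1,1):
        a=proj(s,[p+sg*w*yt,p+sg*w*yt+[0,0,.06]]); print(w,sg,a.round(1))
o=im[150:240,235:335]; cv2.imwrite("pics/b2.png",cv2.resize(o,None,fx=6,fy=6,interpolation=cv2.INTER_CUBIC))
```

```text
{'t': 9.8333, 'joint_positions': array([-1.54067865e-02,  3.79864571e-01,  1.71905481e+00, -7.65285519e-06,
        1.04277271e+00, -1.31942025e+00]), 'joint_velocities': array([ 1.24802251e-03, -7.44549874e-04,  9.15217929e-04, -1.47862177e-03,
       -7.57520560e-04,  3.38931934e-06]), 'joint_torque': array([-1.83564640e-03, -3.88382113e+01, -2.27286637e+01,  2.23675801e-03,
        7.64552993e-02, -3.02456939e-07]), 'eef_pos': array([0.55405065, 0.07767097, 0.00219603]), 'orientation': array([-3.14156152e+00, -9.46699083e-05,  2.87481365e+00]), 'force': array([-0.00664765, -0.18724639,  0.15154584]), 'torque': array([ 0.04799927,  0.00539393, -0.0140387 ]), 'gripper_width': 0.047213086341550074}
0.0235 -1 [[273.7 194.9]
 [272.9 179.4]]
0.0235 1 [[290.6 185. ]
 [290.6 169.3]]
0.03 -1 [[271.3 196.2]
 [270.4 180.8]]
0.03 1 [[292.9 183.7]
 [293.  167.9]]
```

View pics/b2.png

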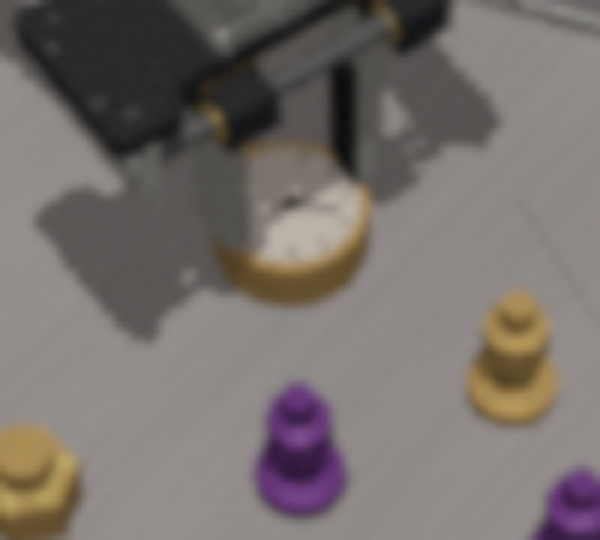

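Run:
```python
from h import *
s=cam("scene"); o=cv2.resize(s["color"][150:240,235:335],None,fx=6,fy=6,interpolation=cv2.INTER_CUBIC)
a=np.linspace(0,2*np.pi,120)
for (x,y),col in (((.5546,.0786),(0,0,255)),((.573,.075),(0,255,0))):
  for z in (0,.026):
    for p in proj(s,np.c_[x+.03*np.cos(a),y+.03*np.sin(a),0*a+z]): cv2.circle(o,tuple(((p-[235,150]+.5)*6).astype(int).tolist()),1,col,-1)
cv2.imwrite("pics/b3.png",o)
```

```text
(no output)
```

View pics/b3.png

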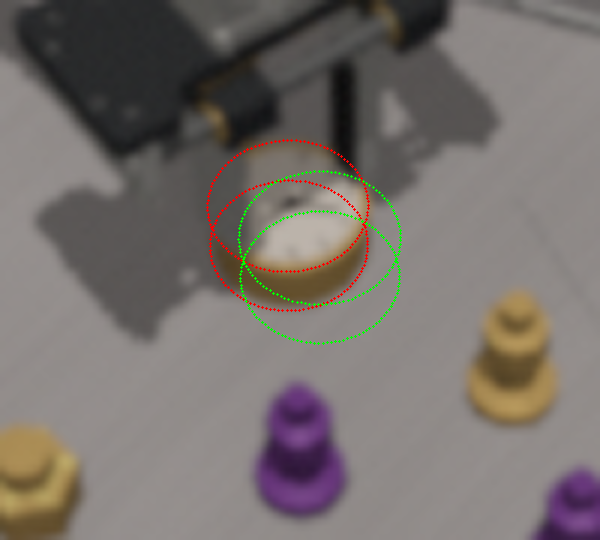

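jog_arm([
  [0.4,[0,0,0],0],
  [0.4,[0,0,0],0],
  [0.4,[0,0,0],0],
], force=15)

```text
t: 10.18
eef_pos: [0.5541, 0.0777, 0.0022]
orientation: [-3.142, -0.0, 2.875]
force: [-0.4, 0.6, 0.1]
gripper_width: 0.0377
```

Run:
```python
from h import *
print(ctrl.read_state()["gripper_width"])
s=cam("scene"); o=cv2.resize(s["color"][150:240,235:335],None,fx=6,fy=6,interpolation=cv2.INTER_CUBIC)
cv2.imwrite("pics/b4.png",o)
```

```text
0.0377168196211197
```

View pics/b4.png

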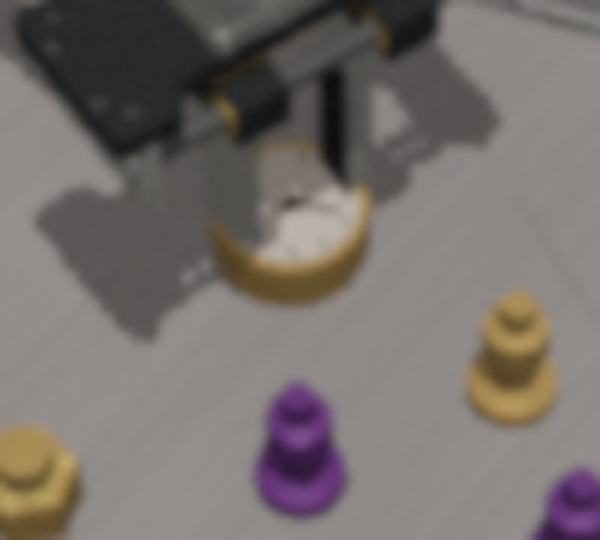

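jog_arm([
  [0.4,[0,0,-2.5],0],
  [0.4,[0,0,-2.5],0],
  [0.4,[0,0,0],0],
  [0.4,[0,0,0],0],
])

```text
t: 10.57
eef_pos: [0.5559, 0.0777, 0.0539]
orientation: [3.141, 0.004, 2.875]
force: [0.2, 0.0, 0.5]
gripper_width: 0.038
```

Run:
```python
from h import *
st=ctrl.read_state(); p=st["eef_pos"]; print(p,st["gripper_width"],st["force"])
yt=np.array([np.sin(2.875),-np.cos(2.875),0])
s=cam("scene"); w0=(225,120)
o=cv2.resize(s["color"][120:240,225:345],None,fx=5,fy=5,interpolation=cv2.INTER_CUBIC)
for sg in(-1,1):
  for i,dz in enumerate((0,.02,.04,.06)):
    q=proj(s,[p+sg*st["gripper_width"]/2*yt+[0,0,dz]])[0]
    cv2.circle(o,tuple(((q-w0+.5)*5).astype(int).tolist()),3,[(0,0,255),(0,255,0),(255,0,0),(0,255,255)][i],-1)
cv2.imwrite("pics/b5.png",o)
```

```text
[0.55585305 0.07765152 0.05388077] 0.037966070106078095 [0.15913078 0.02250358 0.45909505]
```

View pics/b5.png

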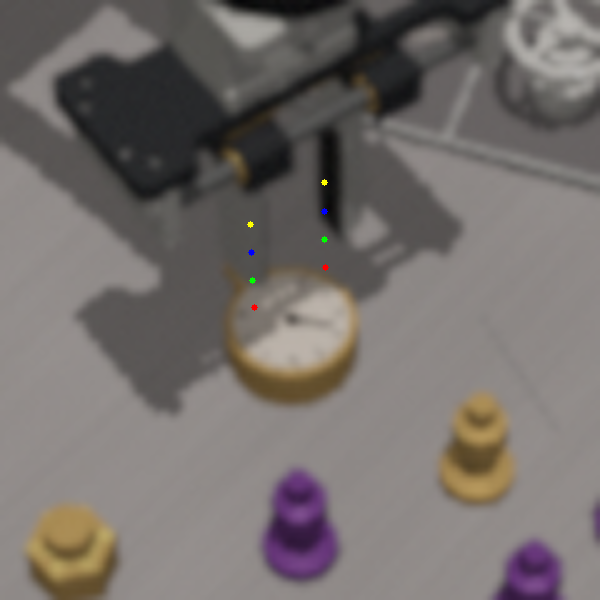

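jog_arm([
  [0.85,[0,0,0],0],
  [0.85,[0,0,0],0],
  [0.85,[0,0,0.5],0],
  [0.85,[0,0,1],0],
  [0.85,[0,0,1],0],
  [0.85,[0,0,1],0],
  [0.85,[0.1,0,1],0],
  [0.85,[0,0,1],0],
  [0.85,[0,0,0.5],0],
  [0.85,[0,0,0],0],
  [0.85,[0,0,0],0],
])

```text
t: 11.53
eef_pos: [0.5529, 0.0779, -0.0082]
orientation: [-3.141, -0.001, 2.875]
force: [-0.4, 0.2, 0.9]
gripper_width: 0.08
```

```bash
python3 d.py .5546 .0786 -.02;  python3 - <<'E'
from h import *
st=ctrl.read_state(); p=st["eef_pos"]
yt=np.array([np.sin(2.875),-np.cos(2.875),0])
s=cam("scene"); w0=(235,130)
o=cv2.resize(s["color"][130:230,235:335],None,fx=6,fy=6,interpolation=cv2.INTER_CUBIC)
cv2.imwrite("pics/b6.png",o)
E
```

```text
t 11.5333 p [ 0.5529  0.0779 -0.0082] rpy [-3.141e+00 -1.000e-03  2.875e+00] w 0.08 F [-0.4  0.2  0.9] -> cm [-0.15  0.11  1.18]
```

View pics/b6.png

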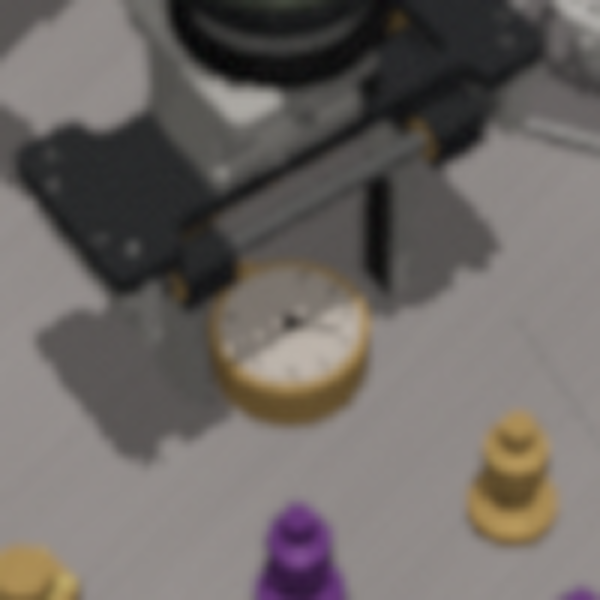

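jog_arm([
  [0.85,[0,0.1,0.3],0],
  [0.85,[0,0,0.3],0],
  [0.85,[0,0,0.2],0],
  [0.85,[0,0,0],0],
  [0.85,[0,0,0],0],
])

```text
t: 12.0
eef_pos: [0.5533, 0.0789, -0.0159]
orientation: [-3.141, -0.0, 2.875]
force: [0.5, -0.2, -1.0]
gripper_width: 0.08
```

```bash
python3 d.py .5546 .0786 -.02;  python3 - <<'E'
from h import *
s=cam("scene")
o=cv2.resize(s["color"][140:220,245:325],None,fx=7,fy=7,interpolation=cv2.INTER_CUBIC)
cv2.imwrite("pics/b7.png",cv2.convertScaleAbs(o,alpha=1.6,beta=-20))
E
```

```text
t 12.0 p [ 0.5533  0.0789 -0.0159] rpy [-3.141 -0.     2.875] w 0.08 F [ 0.5 -0.2 -1. ] -> cm [-0.14  0.01  0.41]
```

View pics/b7.png

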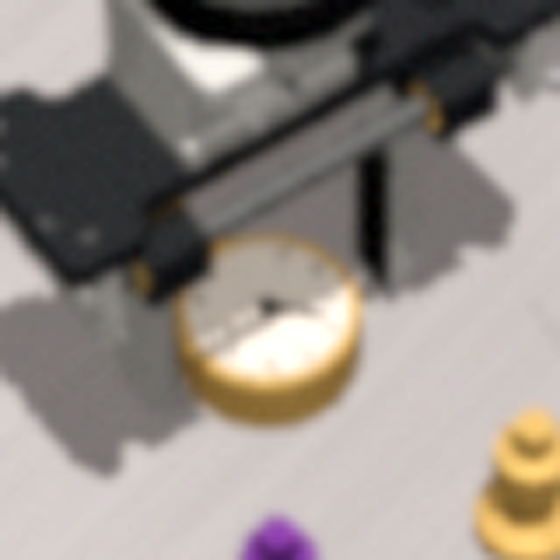

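jog_arm([
  [0.85,[-0.1,0,0.2],0],
  [0.85,[0,0,0.1],0],
  [0.5,[0,0,0],0],
  [0.5,[0,0,0],0],
  [0.5,[0,0,0],0],
  [0.5,[0,0,0],0],
  [0.5,[0,0,0],0],
  [0.5,[0,0,0],0],
], force=30)

```text
t: 12.72
eef_pos: [0.5544, 0.0786, -0.0187]
orientation: [-3.141, 0.0, 2.875]
force: [-0.4, -0.7, -1.2]
gripper_width: 0.0593
```

```bash
python3 d.py .4638 .2835 .10
```

```text
t 12.7167 p [ 0.5544  0.0786 -0.0187] rpy [-3.141  0.     2.875] w 0.0593 F [-0.4 -0.7 -1.2] -> cm [ 14.14  17.38 -11.88]
```

jog_arm([
  [0.5,[0,0,-0.5],0],
  [0.5,[0,0,-1.2],0],
  [0.5,[0,0,-2],0],
  [0.5,[0,0,-2],0],
  [0.5,[0,0,-2],0],
  [0.5,[0.3,0.4,-2],0],
  [0.5,[0.7,0.9,-1.5],0],
  [0.5,[1.2,1.5,-0.5],0],
  [0.5,[1.4,1.7,0],0],
  [0.5,[1.4,1.7,0],0],
  [0.5,[1.4,1.7,0],0],
  [0.5,[1.4,1.7,0],0],
  [0.5,[1.4,1.7,0],0],
  [0.5,[1.4,1.7,0],0],
  [0.5,[1.3,1.6,0],0],
  [0.5,[1,1.2,0],0],
  [0.5,[0.7,0.9,0],0],
  [0.5,[0.4,0.6,0],0],
  [0.5,[0.1,0.1,0],0],
  [0.5,[0,0,0],0],
])

```text
t: 14.38
eef_pos: [0.4643, 0.2836, 0.0985]
orientation: [-3.141, 0.0, 2.875]
force: [0.7, -0.9, -3.0]
gripper_width: 0.0594
```

```bash
python3 d.py .4638 .2835 -.0147
python3 - <<'E'
from h import *
s=cam("scene"); cv2.imwrite("pics/c.png",cv2.resize(s["color"][20:220,200:420],None,fx=2.8,fy=2.8,interpolation=cv2.INTER_CUBIC))
E
```

```text
t 14.3833 p [0.4643 0.2836 0.0985] rpy [-3.141  0.     2.875] w 0.0594 F [ 0.7 -0.9 -3. ] -> cm [ 0.05 -0.02 11.32]
```

View pics/c.png

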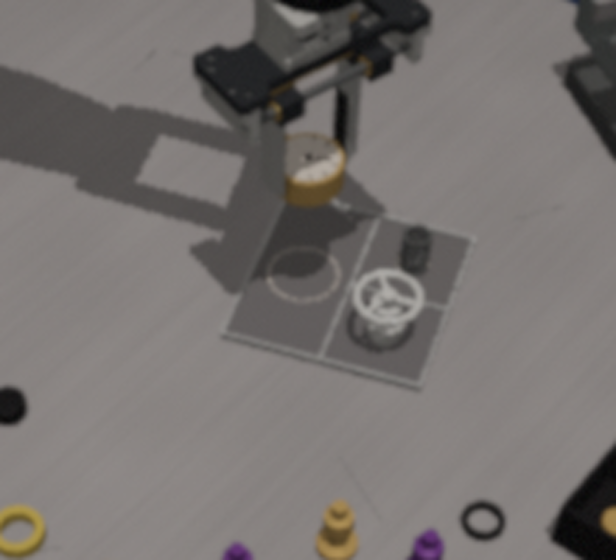

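jog_arm([
  [0.5,[0,0,1],0],
  [0.5,[0,0,2],0],
  [0.5,[0,0,2],0],
  [0.5,[0,0,2],0],
  [0.5,[0,0,1.5],0],
  [0.5,[0,0,1],0],
  [0.5,[0,0,0.7],0],
  [0.5,[0,0,0.4],0],
  [0.5,[0,0,0.3],0],
  [0.5,[0,0,0.1],0],
  [0.5,[0,0,0.1],0],
  [0.5,[0,0,0],0],
  [0.5,[0,0,0],0],
])

```text
t: 15.52
eef_pos: [0.4648, 0.2839, -0.0121]
orientation: [3.141, 0.001, 2.875]
force: [0.4, 0.9, -2.8]
gripper_width: 0.0594
```

```bash
python3 d.py .4638 .2835 -.0147
```

```text
t 15.5167 p [ 0.4648  0.2839 -0.0121] rpy [3.141e+00 1.000e-03 2.875e+00] w 0.0594 F [ 0.4  0.9 -2.8] -> cm [ 0.09 -0.07  0.26]
```

jog_arm([
  [0.5,[0,0,0.1],0],
  [0.5,[0,0,0.1],0],
  [0.5,[0,0,0.1],0],
  [0.5,[0,0,0],0],
  [0.5,[0,0,0],0],
])

```text
t: 15.93
eef_pos: [0.4646, 0.2838, -0.0148]
orientation: [3.141, 0.0, 2.875]
force: [-1.5, -1.1, 5.9]
gripper_width: 0.059
```

```bash
python3 d.py .4638 .2835 -.0147
```

```text
t 15.9333 p [ 0.4646  0.2838 -0.0148] rpy [3.141 0.    2.875] w 0.059 F [-1.5 -1.1  5.9] -> cm [ 0.07 -0.05 -0.01]
```

Contact made (Fz flipped to +5.9 N); release and rise.

jog_arm([
  [0.75,[0,0,0],0],
  [0.75,[0,0,0],0],
  [0.75,[0,0,0],0],
  [0.75,[0,0,0],0],
  [0.75,[0,0,-0.5],0],
  [0.75,[0,0,-1.5],0],
  [0.75,[0,0,-2.5],0],
  [0.75,[0,0,-3],0],
  [0.75,[0,0,-2.5],0],
  [0.75,[0,0,-1],0],
])

```text
t: 16.77
eef_pos: [0.467, 0.2849, 0.0986]
orientation: [3.137, 0.006, 2.875]
force: [1.6, 0.2, 0.7]
gripper_width: 0.0707
```

```bash
python3 d.py .660 .0801 .09
python3 - <<'E'
from h import *
s=cam("scene"); cv2.imwrite("pics/d.png",cv2.resize(s["color"][20:220,200:420],None,fx=2.8,fy=2.8,interpolation=cv2.INTER_CUBIC))
E
```

```text
t 16.7667 p [0.467  0.2849 0.0986] rpy [3.137 0.006 2.875] w 0.0707 F [1.6 0.2 0.7] -> cm [-24.01 -14.67   0.94]
```

View pics/d.png

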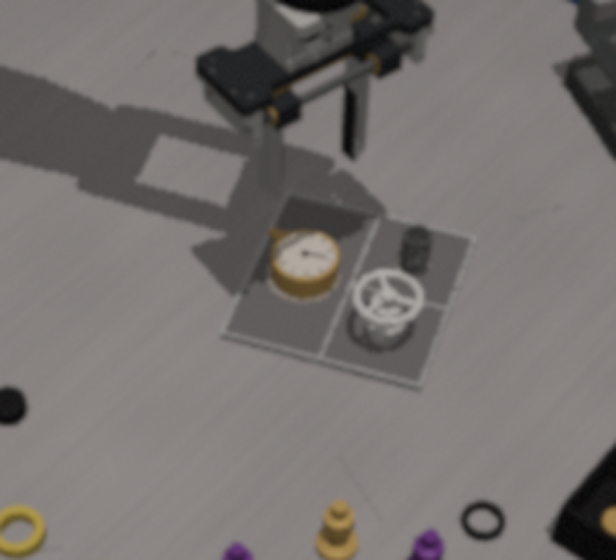

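jog_arm([
  [0.5,[-1.2,-0.7,0],0],
  [0.5,[-1.8,-1.1,0],0],
  [0.5,[-1.8,-1.1,0],0],
  [0.5,[-1.8,-1.1,0],0],
  [0.5,[-1.8,-1.1,0],0],
  [0.5,[-1.8,-1.1,0],0],
  [0.5,[-1.8,-1.1,0],0],
  [0.5,[-1.8,-1.1,0],0],
  [0.5,[-1.8,-1.1,0],0],
  [0.5,[-1.8,-1.1,0],0],
  [0.5,[-1.8,-1.1,0],0],
  [0.5,[-1.8,-1.1,0],0],
  [0.5,[-1.8,-1.1,0],0],
  [0.5,[-1.2,-0.8,0],0],
  [0.5,[0,0,0],0],
  [0.5,[0,0,0],0],
  [0.5,[0,0,0],0],
])

```text
t: 18.23
eef_pos: [0.6556, 0.079, 0.093]
orientation: [-3.141, -0.003, 2.875]
force: [-0.3, 0.8, 0.4]
gripper_width: 0.0468
```

```bash
python3 d.py .660 .0801 -.005
```

```text
t 18.2333 p [0.6556 0.079  0.093 ] rpy [-3.141e+00 -3.000e-03  2.875e+00] w 0.0468 F [-0.3  0.8  0.4] -> cm [-0.42  0.22  9.8 ]
```

jog_arm([
  [0.5,[-0.3,0.2,0.5],0],
  [0.5,[-0.1,0,1.5],0],
  [0.5,[0,0,2.5],0],
  [0.5,[0,0,2.5],0],
  [0.5,[0,0,1.5],0],
  [0.5,[0,0,0.8],0],
  [0.5,[0,0,0.4],0],
  [0.5,[0,0,0],0],
  [0.5,[0,0,0],0],
])

```text
t: 18.98
eef_pos: [0.6622, 0.0799, -0.0017]
orientation: [3.141, 0.002, 2.875]
force: [0.3, 0.5, -0.2]
gripper_width: 0.0467
```

```bash
python3 d.py .660 .0801 -.005;python3 - <<'E'
from h import *
s=cam("scene"); cv2.imwrite("pics/e.png",cv2.resize(s["color"][130:250,260:380],None,fx=4.5,fy=4.5,interpolation=cv2.INTER_CUBIC))
E
```

```text
t 18.9833 p [ 0.6622  0.0799 -0.0017] rpy [3.141e+00 2.000e-03 2.875e+00] w 0.0467 F [ 0.3  0.5 -0.2] -> cm [ 0.21 -0.04  0.33]
```

View pics/e.png

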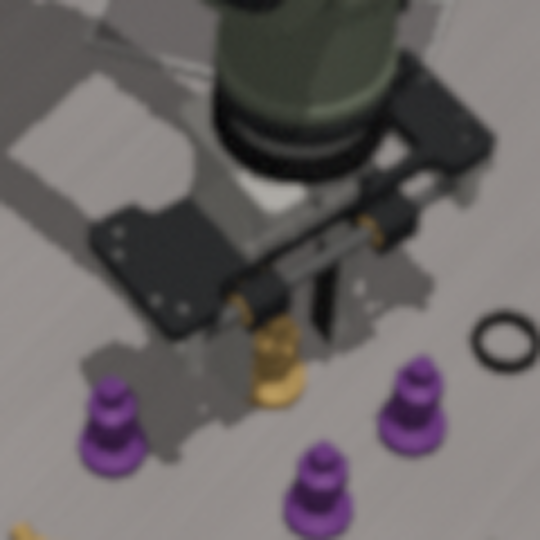

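jog_arm([
  [0.5,[0.1,0,0.3],0],
  [0.5,[0,0,0],0],
  [0.1,[0,0,0],0],
  [0.1,[0,0,0],0],
  [0.1,[0,0,0],0],
  [0.1,[0,0,0],0],
  [0.1,[0,0,0],0],
  [0.1,[0,0,0],0],
])

```text
t: 19.7
eef_pos: [0.6605, 0.0796, -0.0056]
orientation: [-3.141, 0.0, 2.875]
force: [0.5, -0.7, 1.2]
gripper_width: 0.0234
```

```bash
python3 d.py .4734 -.2427 .10
```

```text
t 19.7 p [ 0.6605  0.0796 -0.0056] rpy [-3.141  0.     2.875] w 0.0234 F [ 0.5 -0.7  1.2] -> cm [  9.55 -36.02 -10.56]
```

jog_arm([
  [0.1,[0,0,-0.5],0],
  [0.1,[0,0,-1.5],0],
  [0.1,[0,0,-2.5],0],
  [0.1,[0,0,-2.5],0],
  [0.1,[0,0,-2.5],0],
  [0.1,[0.1,-0.5,-1],0],
  [0.1,[0.3,-1.1,0],0],
  [0.1,[0.5,-1.8,0],0],
  [0.1,[0.6,-2.3,0],0],
  [0.1,[0.6,-2.3,0],0],
  [0.1,[0.6,-2.3,0],0],
  [0.1,[0.6,-2.3,0],0],
  [0.1,[0.6,-2.3,0],0],
  [0.1,[0.6,-2.3,0],0],
  [0.1,[0.6,-2.3,0],0],
  [0.1,[0.6,-2.3,0],0],
  [0.1,[0.6,-2.3,0],0],
  [0.1,[0.6,-2.3,0],0],
  [0.1,[0.6,-2.3,0],0],
  [0.1,[0.6,-2.3,0],0],
])

```text
t: 21.37
eef_pos: [0.4976, -0.1986, 0.0974]
orientation: [3.141, -0.004, 2.874]
force: [0.2, -0.7, -1.7]
gripper_width: 0.0229
```

jog_arm([
  [0.1,[0.5,-2,0],0],
  [0.1,[0.5,-1.8,0],0],
  [0.1,[0.3,-1.2,0],0],
  [0.1,[0.2,-0.6,0],0],
  [0.1,[0,0,0],0],
  [0.1,[0,0,0],0],
])

```text
t: 21.87
eef_pos: [0.4709, -0.2475, 0.0987]
orientation: [3.141, -0.001, 2.874]
force: [0.6, -0.5, -0.5]
gripper_width: 0.023
```

```bash
python3 d.py .4734 -.2427 -.0016;python3 - <<'E'
from h import *
s=cam("scene"); cv2.imwrite("pics/f.png",cv2.resize(s["color"][170:370,60:260],None,fx=2.8,fy=2.8,interpolation=cv2.INTER_CUBIC))
E
```

```text
t 21.8667 p [ 0.4709 -0.2475  0.0987] rpy [ 3.141e+00 -1.000e-03  2.874e+00] w 0.023 F [ 0.6 -0.5 -0.5] -> cm [-0.12  0.52 10.03]
```

View pics/f.png

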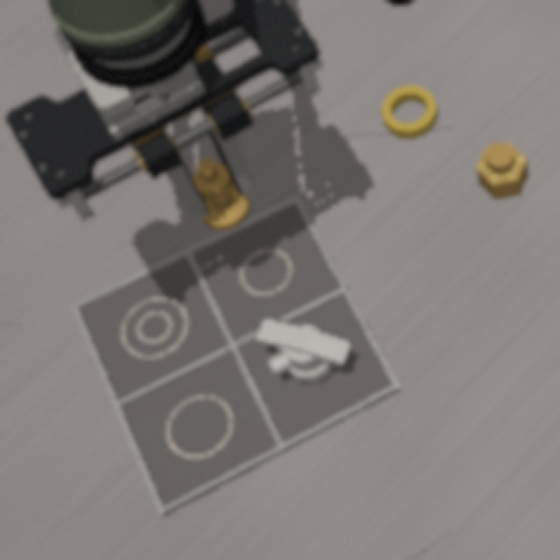

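Run:
```python
from h import *
s=cam("scene"); o=cv2.resize(s["color"][220:260,115:165],None,fx=12,fy=12,interpolation=cv2.INTER_CUBIC)
for z0 in (.1035,):
  for r,h in ((.017,0),(.012,.03),(.012,.044),(.006,.058)):
    a=np.linspace(0,2*np.pi,60)
    for p in proj(s,np.c_[.471+r*np.cos(a),-.247+r*np.sin(a),0*a+z0+h]): cv2.circle(o,tuple(((p-[115,220]+.5)*12).astype(int).tolist()),1,(0,0,255),-1)
cv2.imwrite("pics/f2.png",o)
```

```text
(no output)
```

View pics/f2.png

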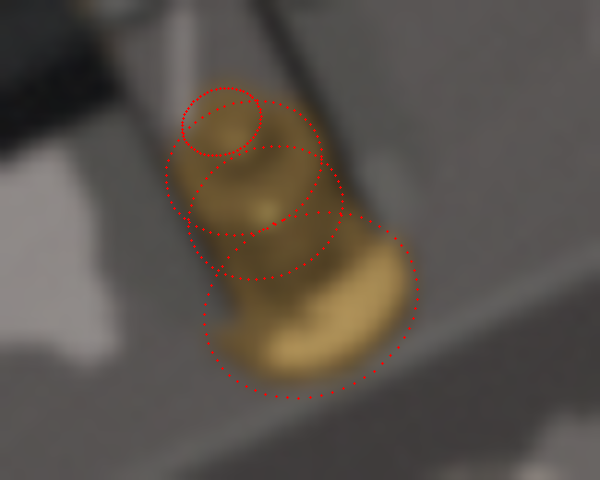

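jog_arm([
  [0.1,[-0.1,0.3,0.5],0],
  [0.1,[0,0.2,1.5],0],
  [0.1,[0,0,2],0],
  [0.1,[0,0,2],0],
  [0.1,[0,0,1.5],0],
  [0.1,[0,0,1],0],
  [0.1,[0,0,0.5],0],
  [0.1,[0,0,0.4],0],
  [0.1,[0,0,0.3],0],
  [0.1,[0,0,0.1],0],
  [0.1,[0,0,0],0],
  [0.1,[0,0,0],0],
])

```text
t: 22.97
eef_pos: [0.4742, -0.2439, 0.002]
orientation: [-3.141, 0.001, 2.875]
force: [0.1, -0.1, -0.5]
gripper_width: 0.0227
```

```bash
python3 d.py .4734 -.2427 -.0016
```

```text
t 22.9667 p [ 0.4742 -0.2439  0.002 ] rpy [-3.141e+00  1.000e-03  2.875e+00] w 0.0227 F [ 0.1 -0.1 -0.5] -> cm [0.11 0.1  0.36]
```

jog_arm([
  [0.1,[0,0.1,0.1],0],
  [0.1,[0,0,0.1],0],
  [0.1,[0,0,0.1],0],
  [0.1,[0,0,0.1],0],
  [0.1,[0,0,0],0],
])

```text
t: 23.38
eef_pos: [0.4742, -0.2428, -0.0017]
orientation: [-3.141, 0.001, 2.875]
force: [-2.3, 0.0, 4.9]
gripper_width: 0.0232
```

```bash
python3 d.py .4734 -.2427 -.0016
```

```text
t 23.3833 p [ 0.4742 -0.2428 -0.0017] rpy [-3.141e+00  1.000e-03  2.875e+00] w 0.0232 F [-2.3  0.   4.9] -> cm [ 0.08 -0.01 -0.01]
```

jog_arm([
  [0.45,[0,0,0],0],
  [0.45,[0,0,0],0],
  [0.45,[0,0,0],0],
  [0.45,[0,0,0],0],
  [0.45,[0,0,-0.5],0],
  [0.45,[0,0,-1.5],0],
  [0.45,[0,0,-2.5],0],
  [0.45,[0,0,-3],0],
  [0.45,[0,0,-2],0],
  [0.6,[0,0,-0.5],0],
])

```text
t: 24.22
eef_pos: [0.4766, -0.2445, 0.1018]
orientation: [-3.139, 0.008, 2.875]
force: [-0.2, -0.9, 0.0]
gripper_width: 0.0461
```

```bash
python3 d.py .6592 -.0807 .09;python3 - <<'E'
from h import *
s=cam("scene"); cv2.imwrite("pics/g.png",cv2.resize(s["color"][170:370,60:260],None,fx=2.8,fy=2.8,interpolation=cv2.INTER_CUBIC))
E
```

```text
t 24.2167 p [ 0.4766 -0.2445  0.1018] rpy [-3.139  0.008  2.875] w 0.0461 F [-0.2 -0.9  0. ] -> cm [-13.29  20.62   1.22]
```

View pics/g.png

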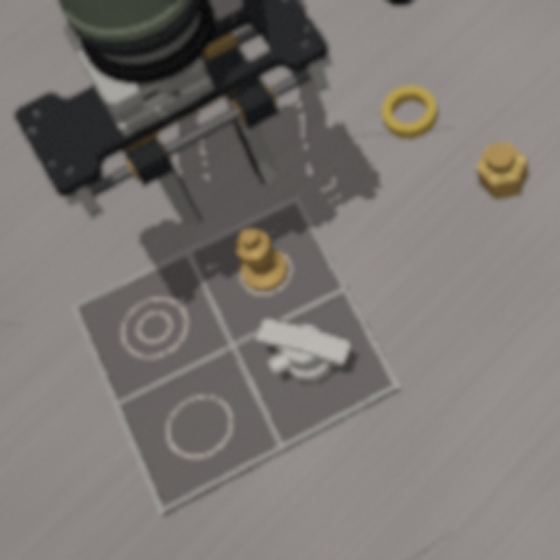

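jog_arm([
  [0.68,[-0.6,1,0],0],
  [0.68,[-1.2,1.8,0],0],
  [0.68,[-1.2,1.8,0],0],
  [0.68,[-1.2,1.8,0],0],
  [0.68,[-1.2,1.8,0],0],
  [0.68,[-1.2,1.8,0],0],
  [0.68,[-1.2,1.8,0],0],
  [0.68,[-1.2,1.8,0],0],
  [0.68,[-1.2,1.8,0],0],
  [0.68,[-1.2,1.8,0],0],
  [0.68,[-1.2,1.8,0],0],
  [0.68,[-0.7,1.2,0],0],
  [0.68,[0,0.4,0],0],
  [0.68,[0,0,0],0],
  [0.68,[0,0,0],0],
  [0.68,[0,0,0],0],
])

```text
t: 25.6
eef_pos: [0.6554, -0.0794, 0.0967]
orientation: [-3.141, -0.001, 2.874]
force: [-1.0, 0.1, -0.0]
gripper_width: 0.0639
```

```bash
python3 d.py .6592 -.0807 -.0187
```

```text
t 25.6 p [ 0.6554 -0.0794  0.0967] rpy [-3.141e+00 -1.000e-03  2.874e+00] w 0.0639 F [-1.   0.1 -0. ] -> cm [-0.42 -0.02 11.54]
```

jog_arm([
  [0.68,[-0.3,0,1],0],
  [0.68,[-0.1,0,2],0],
  [0.68,[0,0,2.5],0],
  [0.68,[0,0,2.5],0],
  [0.68,[0,0,1.5],0],
  [0.68,[0,0,1],0],
  [0.68,[0,0,0.5],0],
  [0.68,[0,0,0.2],0],
  [0.68,[0,0,0],0],
  [0.68,[0,0,0],0],
])

```text
t: 26.43
eef_pos: [0.6615, -0.0804, -0.0134]
orientation: [3.142, 0.002, 2.875]
force: [-0.6, -0.0, -0.6]
gripper_width: 0.0641
```

```bash
python3 d.py .6592 -.0807 -.0187
```

```text
t 26.4333 p [ 0.6615 -0.0804 -0.0134] rpy [3.142e+00 2.000e-03 2.875e+00] w 0.0641 F [-0.6 -0.  -0.6] -> cm [ 0.21 -0.09  0.53]
```

jog_arm([
  [0.68,[0.1,0,0.3],0],
  [0.68,[0,0,0.2],0],
  [0.68,[0,0,0],0],
  [0.3,[0,0,0],0],
  [0.3,[0,0,0],0],
  [0.3,[0,0,0],0],
  [0.3,[0,0,0],0],
  [0.3,[0,0,0],0],
  [0.3,[0,0,0],0],
])

```text
t: 27.18
eef_pos: [0.6594, -0.0798, -0.0196]
orientation: [-3.141, 0.0, 2.875]
force: [-0.2, 0.1, -0.0]
gripper_width: 0.0415
```

```bash
python3 d.py .5265 -.3552 .09
```

```text
t 27.1833 p [ 0.6594 -0.0798 -0.0196] rpy [-3.141  0.     2.875] w 0.0415 F [-0.2  0.1 -0. ] -> cm [  5.56 -30.08 -10.96]
```

jog_arm([
  [0.3,[0,0,-0.5],0],
  [0.3,[0,0,-1.5],0],
  [0.3,[0,0,-2.5],0],
  [0.3,[0,0,-2.5],0],
  [0.3,[0,0,-2.5],0],
  [0.3,[0.1,-0.4,-1.5],0],
  [0.3,[0.2,-1,0],0],
  [0.3,[0.3,-1.6,0],0],
  [0.3,[0.4,-2.2,0],0],
  [0.3,[0.4,-2.2,0],0],
  [0.3,[0.4,-2.2,0],0],
  [0.3,[0.4,-2.2,0],0],
  [0.3,[0.4,-2.2,0],0],
  [0.3,[0.4,-2.2,0],0],
  [0.3,[0.4,-2.2,0],0],
  [0.3,[0.4,-2.2,0],0],
  [0.3,[0.4,-2.2,0],0],
  [0.3,[0.4,-2.2,0],0],
  [0.3,[0.4,-2,0],0],
  [0.3,[0.3,-1.6,0],0],
])

```text
t: 28.85
eef_pos: [0.5289, -0.3429, 0.0873]
orientation: [3.14, -0.005, 2.873]
force: [0.3, -0.3, -1.5]
gripper_width: 0.0414
```

jog_arm([
  [0.3,[0.2,-0.9,0],0],
  [0.3,[0.1,-0.4,0],0],
  [0.3,[0,0,0],0],
  [0.3,[0,0,0],0],
  [0.3,[0,0,0],0],
])

```text
t: 29.27
eef_pos: [0.5266, -0.3523, 0.0898]
orientation: [3.141, -0.001, 2.876]
force: [0.4, 0.2, -0.7]
gripper_width: 0.0414
```

```bash
python3 d.py .5265 -.3552 -.0153;python3 - <<'E'
from h import *
s=cam("scene"); cv2.imwrite("pics/k.png",cv2.resize(s["color"][170:370,40:260],None,fx=2.8,fy=2.8,interpolation=cv2.INTER_CUBIC))
E
```

```text
t 29.2667 p [ 0.5266 -0.3523  0.0898] rpy [ 3.141e+00 -1.000e-03  2.876e+00] w 0.0414 F [ 0.4  0.2 -0.7] -> cm [-0.08 -0.29 10.51]
```

View pics/k.png

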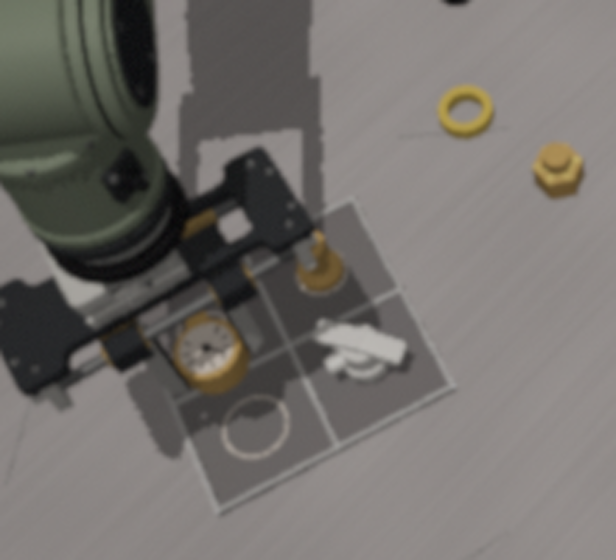

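jog_arm([
  [0.3,[0,-0.2,0.5],0],
  [0.3,[0,-0.1,1.5],0],
  [0.3,[0,0,2],0],
  [0.3,[0,0,1.5],0],
  [0.3,[0,0,1],0],
  [0.3,[0,0,0.5],0],
  [0.3,[0,0,0],0],
])

```text
t: 29.9
eef_pos: [0.525, -0.3552, 0.0187]
orientation: [3.14, -0.002, 2.875]
force: [-0.1, -0.7, -1.1]
gripper_width: 0.0414
```

```bash
python3 d.py .5265 -.3552 -.0153;python3 - <<'E'
from h import *
s=cam("scene"); cv2.imwrite("pics/k2.png",cv2.resize(s["color"][170:370,40:260],None,fx=2.8,fy=2.8,interpolation=cv2.INTER_CUBIC))
E
```

```text
t 29.9 p [ 0.525  -0.3552  0.0187] rpy [ 3.140e+00 -2.000e-03  2.875e+00] w 0.0414 F [-0.1 -0.7 -1.1] -> cm [-0.15  0.03  3.4 ]
```

View pics/k2.png

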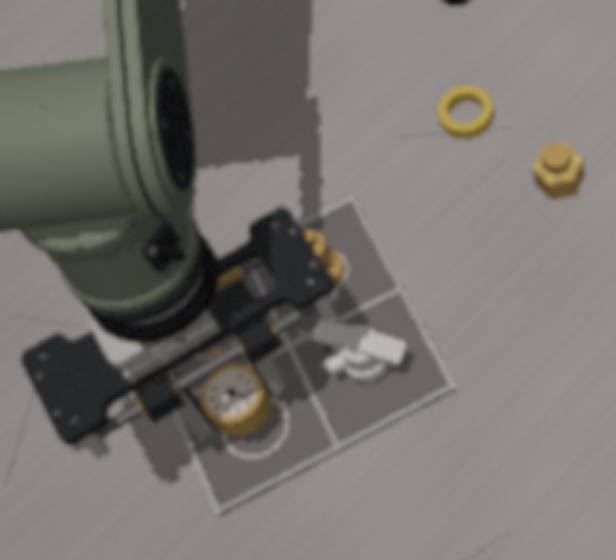

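jog_arm([
  [0.3,[0,0,0.6],0],
  [0.3,[0,0,0.6],0],
  [0.3,[0,0,0.6],0],
  [0.3,[0,0,0.4],0],
  [0.3,[0,0,0.3],0],
  [0.3,[0,0,0.2],0],
  [0.3,[0,0,0],0],
  [0.3,[0,0,0],0],
])

```text
t: 30.62
eef_pos: [0.5257, -0.3562, -0.0068]
orientation: [3.142, -0.0, 2.875]
force: [-0.1, -0.1, -1.5]
gripper_width: 0.041
```

```bash
python3 d.py .5265 -.3552 -.0153
```

```text
t 30.6167 p [ 0.5257 -0.3562 -0.0068] rpy [ 3.142 -0.     2.875] w 0.041 F [-0.1 -0.1 -1.5] -> cm [-0.05  0.12  0.85]
```

jog_arm([
  [0.3,[0,0.1,0.3],0],
  [0.3,[0,0,0.2],0],
  [0.3,[0,0,0.1],0],
  [0.3,[0,0,0.1],0],
  [0.3,[0,0,0.1],0],
  [0.3,[0,0,0],0],
  [0.3,[0,0,0],0],
])

```text
t: 31.2
eef_pos: [0.5259, -0.3552, -0.0148]
orientation: [3.142, -0.0, 2.875]
force: [-0.3, 0.2, -0.9]
gripper_width: 0.0412
```

```bash
python3 d.py .5265 -.3552 -.0153
```

```text
t 31.2 p [ 0.5259 -0.3552 -0.0148] rpy [ 3.142 -0.     2.875] w 0.0412 F [-0.3  0.2 -0.9] -> cm [-0.05  0.02  0.05]
```

jog_arm([
  [0.3,[0,0,0.1],0],
  [0.3,[0,0,0],0],
  [0.3,[0,0,0],0],
])

```text
t: 31.45
eef_pos: [0.5261, -0.3554, -0.0156]
orientation: [-3.141, 0.0, 2.875]
force: [0.5, 0.6, -0.9]
gripper_width: 0.0414
```

jog_arm([
  [0.3,[0,0,0.1],0],
  [0.3,[0,0,0],0],
  [0.3,[0,0,0],0],
])

```text
t: 31.7
eef_pos: [0.5261, -0.3554, -0.0157]
orientation: [-3.141, 0.0, 2.875]
force: [-1.6, 1.3, 6.1]
gripper_width: 0.0414
```

Contact; release and rise.

jog_arm([
  [0.58,[0,0,0],0],
  [0.58,[0,0,0],0],
  [0.58,[0,0,0],0],
  [0.58,[0,0,0],0],
  [0.58,[0,0,-0.5],0],
  [0.58,[0,0,-1.5],0],
  [0.58,[0,0,-2.5],0],
  [0.58,[0,0,-3],0],
  [0.58,[0,0,-2.5],0],
  [0.68,[0,0,-1],0],
])

```text
t: 32.53
eef_pos: [0.5283, -0.3572, 0.0982]
orientation: [-3.138, 0.007, 2.875]
force: [1.5, -0.1, 1.2]
gripper_width: 0.0583
```

```bash
python3 d.py .4585 -.0729 .09;python3 - <<'E'
from h import *
s=cam("scene"); cv2.imwrite("pics/l.png",cv2.resize(s["color"][170:370,40:260],None,fx=2.8,fy=2.8,interpolation=cv2.INTER_CUBIC))
E
```

```text
t 32.5333 p [ 0.5283 -0.3572  0.0982] rpy [-3.138  0.007  2.875] w 0.0583 F [ 1.5 -0.1  1.2] -> cm [14.23 25.59  0.63]
```

View pics/l.png

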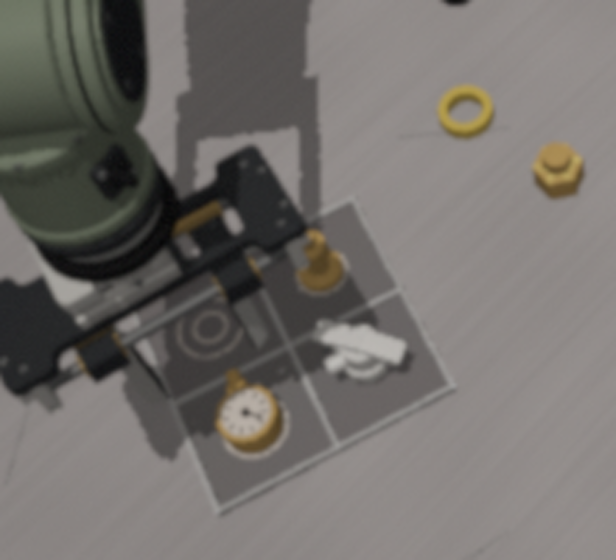

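jog_arm([
  [0.68,[0.6,1.1,0],0],
  [0.68,[1,1.8,0],0],
  [0.68,[1,1.8,0],0],
  [0.68,[1,1.8,0],0],
  [0.68,[1,1.8,0],0],
  [0.68,[1,1.8,0],0],
  [0.68,[1,1.8,0],0],
  [0.68,[1,1.8,0],0],
  [0.68,[1,1.8,0],0],
  [0.68,[1,1.8,0],0],
  [0.68,[1,1.8,0],0],
  [0.68,[1,1.8,0],0],
  [0.68,[1,1.8,0],0],
  [0.68,[1,1.8,0],0],
  [0.68,[0.6,1.2,0],0],
  [0.68,[0,0,0],0],
  [0.68,[0,0,0],0],
  [0.68,[0,0,0],0],
])

```text
t: 34.08
eef_pos: [0.4566, -0.0704, 0.0927]
orientation: [-3.141, -0.001, 2.875]
force: [0.6, 0.8, 0.2]
gripper_width: 0.0639
```

```bash
python3 d.py .4585 -.0729 -.021
```

```text
t 34.0833 p [ 0.4566 -0.0704  0.0927] rpy [-3.141e+00 -1.000e-03  2.875e+00] w 0.0639 F [0.6 0.8 0.2] -> cm [-0.26 -0.19 11.37]
```

jog_arm([
  [0.68,[-0.2,-0.2,1],0],
  [0.68,[0,0,2],0],
  [0.68,[0,0,2.5],0],
  [0.68,[0,0,2.5],0],
  [0.68,[0,0,1.5],0],
  [0.68,[0,0,0.8],0],
  [0.68,[0,0,0.5],0],
  [0.68,[0,0,0.3],0],
  [0.68,[0,0,0],0],
  [0.68,[0,0,0],0],
])

```text
t: 34.92
eef_pos: [0.4591, -0.0728, -0.0171]
orientation: [-3.141, 0.002, 2.875]
force: [0.6, -0.1, 0.7]
gripper_width: 0.0639
```

```bash
python3 d.py .4585 -.0729 -.0205
python3 - <<'E'
from h import *
s=cam("scene"); cv2.imwrite("pics/m.png",cv2.resize(s["color"][150:250,150:270],None,fx=5,fy=5,interpolation=cv2.INTER_CUBIC))
E
```

```text
t 34.9167 p [ 0.4591 -0.0728 -0.0171] rpy [-3.141e+00  2.000e-03  2.875e+00] w 0.0639 F [ 0.6 -0.1  0.7] -> cm [ 0.06 -0.02  0.34]
```

View pics/m.png

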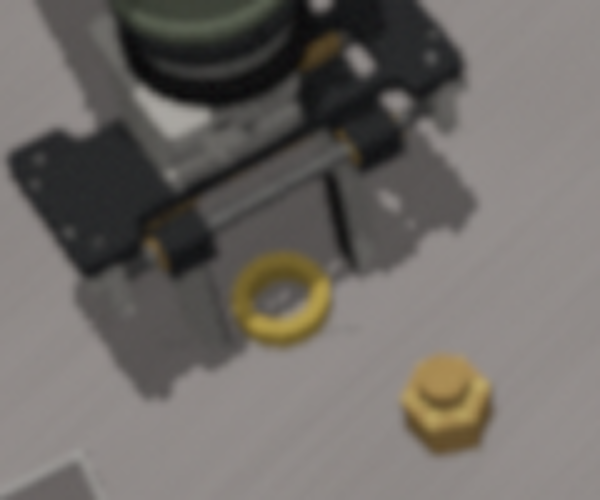

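jog_arm([
  [0.68,[0,0,0.2],0],
  [0.68,[0,0,0.1],0],
  [0.68,[0,0,0],0],
  [0.3,[0,0,0],0],
  [0.3,[0,0,0],0],
  [0.3,[0,0,0],0],
  [0.3,[0,0,0],0],
  [0.3,[0,0,0],0],
  [0.3,[0,0,0],0],
], force=12)

```text
t: 35.72
eef_pos: [0.4582, -0.0723, -0.0207]
orientation: [3.142, 0.0, 2.875]
force: [-0.2, 0.2, 0.4]
gripper_width: 0.0437
```

```bash
python3 d.py .4437 -.3255 .08
```

```text
t 35.7167 p [ 0.4582 -0.0723 -0.0207] rpy [3.142 0.    2.875] w 0.0437 F [-0.2  0.2  0.4] -> cm [ -5.28 -24.8  -10.07]
```

jog_arm([
  [0.3,[0,0,-0.5],0],
  [0.3,[0,0,-1.5],0],
  [0.3,[0,0,-2.5],0],
  [0.3,[0,0,-2.5],0],
  [0.3,[0,0,-2.5],0],
  [0.3,[-0.1,-0.4,-0.5],0],
  [0.3,[-0.2,-1,0],0],
  [0.3,[-0.4,-1.7,0],0],
  [0.3,[-0.5,-2.2,0],0],
  [0.3,[-0.5,-2.2,0],0],
  [0.3,[-0.5,-2.2,0],0],
  [0.3,[-0.5,-2.2,0],0],
  [0.3,[-0.5,-2.2,0],0],
  [0.3,[-0.5,-2.2,0],0],
  [0.3,[-0.5,-2.2,0],0],
  [0.3,[-0.5,-2.2,0],0],
  [0.3,[-0.4,-1.9,0],0],
  [0.3,[-0.2,-1.3,0],0],
  [0.3,[0,-0.7,0],0],
  [0.3,[0,0,0],0],
])

```text
t: 37.38
eef_pos: [0.4432, -0.3245, 0.078]
orientation: [3.141, -0.002, 2.873]
force: [0.3, 0.7, -1.4]
gripper_width: 0.0439
```

jog_arm([
  [0.3,[0,0,0],0],
  [0.3,[0,0,0],0],
])

```text
t: 37.55
eef_pos: [0.4441, -0.3224, 0.0787]
orientation: [3.141, -0.001, 2.875]
force: [0.2, 0.2, -0.3]
gripper_width: 0.0434
```

```bash
python3 d.py .4437 -.3255 -.0167
python3 - <<'E'
from h import *
s=cam("scene"); cv2.imwrite("pics/n.png",cv2.resize(s["color"][170:370,40:260],None,fx=2.8,fy=2.8,interpolation=cv2.INTER_CUBIC))
E
```

```text
t 37.55 p [ 0.4441 -0.3224  0.0787] rpy [ 3.141e+00 -1.000e-03  2.875e+00] w 0.0434 F [ 0.2  0.2 -0.3] -> cm [-0.05 -0.32  9.54]
```

View pics/n.png

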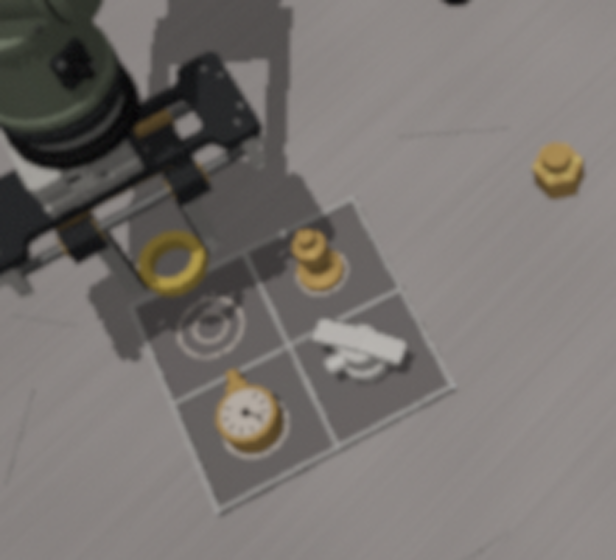

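jog_arm([
  [0.3,[0,-0.2,0.5],0],
  [0.3,[0,-0.1,1.5],0],
  [0.3,[0,0,2],0],
  [0.3,[0,0,2],0],
  [0.3,[0,0,1.4],0],
  [0.3,[0,0,0.8],0],
  [0.3,[0,0,0.5],0],
  [0.3,[0,0,0.3],0],
  [0.3,[0,0,0.2],0],
  [0.3,[0,0,0],0],
  [0.3,[0,0,0],0],
])

```text
t: 38.52
eef_pos: [0.4442, -0.3271, -0.012]
orientation: [-3.141, 0.001, 2.875]
force: [-0.3, -0.2, -0.8]
gripper_width: 0.0436
```

```bash
python3 d.py .4437 -.3255 -.0167
```

```text
t 38.5167 p [ 0.4442 -0.3271 -0.012 ] rpy [-3.141e+00  1.000e-03  2.875e+00] w 0.0436 F [-0.3 -0.2 -0.8] -> cm [0.09 0.14 0.47]
```

jog_arm([
  [0.3,[0,0.1,0.2],0],
  [0.3,[0,0,0.1],0],
  [0.3,[0,0,0.1],0],
  [0.3,[0,0,0.1],0],
  [0.3,[0,0,0],0],
  [0.3,[0,0,0],0],
])

```text
t: 39.02
eef_pos: [0.4441, -0.3257, -0.0167]
orientation: [-3.142, 0.0, 2.875]
force: [-1.4, 1.2, 5.4]
gripper_width: 0.0436
```

jog_arm([
  [0.58,[0,0,0],0],
  [0.58,[0,0,0],0],
  [0.58,[0,0,0],0],
  [0.58,[0,0,0],0],
  [0.58,[0,0,-0.5],0],
  [0.58,[0,0,-1.5],0],
  [0.58,[0,0,-2.5],0],
  [0.58,[0,0,-3],0],
  [0.58,[0,0,-3],0],
  [0.58,[0,-1.5,-3],0],
  [0.58,[0.5,-2.5,-2],0],
  [0.58,[0.5,-2.5,0],0],
  [0.58,[0.5,-2.5,0],0],
  [0.58,[0.5,-2.5,0],0],
  [0.58,[0.5,-2.5,0],0],
  [0.58,[0.5,-2.5,0],0],
  [0.58,[0.5,-2,0],0],
  [0.58,[0,-1,0],0],
  [0.58,[0,0,0],0],
  [0.58,[0,0,0],0],
])

```text
t: 40.68
eef_pos: [0.3588, -0.504, 0.1371]
orientation: [3.141, -0.0, 2.874]
force: [0.6, -0.9, 0.1]
gripper_width: 0.0542
```

```bash
cat > ver.py <<'E'
from fit import *
t=cam("top");s=cam("scene")
cv2.imwrite("pics/v_t.png",t["color"]);cv2.imwrite("pics/v_s.png",s["color"])
T=dict(spring=(.5315,.3549),big=(.4638,.2835),small=(.5265,-.3552),stem=(.4734,-.2427),ring=(.4437,-.3255),hex=(.5547,-.068))
import fit as F
for k,p in T.items():
    z=0 if k=="hex" else .004
    for nm,c in (("top",t),("scene",s)):
        if k=="spring": continue
        try:
            x,e=F.fit([c],k,p,z); print(k,nm,x.round(4),"d mm",((x[:2]-p)*1000).round(1),np.round(e,3))
        except Exception as ex: print(k,nm,ex)
E
python3 ver.py; python3 d.py 0 0 0
```

```text
big top [ 0.4647  0.285  -0.2649] d mm [0.9 1.5] [0.067]
big scene [ 0.4633  0.2876 -0.9994] d mm [-0.5  4.1] [2.428]
small top [ 0.5257 -0.3553 -0.4175] d mm [-0.8 -0.1] [0.118]
small scene [ 0.5243 -0.3533 -0.233 ] d mm [-2.2  1.9] [2.633]
stem top [ 0.4732 -0.2424  0.0034] d mm [-0.2  0.3] [0.087]
stem scene [ 0.4722 -0.241  -0.0067] d mm [-1.2  1.7] [0.144]
ring top [ 0.4451 -0.3258  0.0557] d mm [ 1.4 -0.3] [0.071]
ring scene [ 0.444  -0.3245  0.0632] d mm [0.3 1. ] [0.097]
hex top [ 0.5547 -0.068   0.0558] d mm [ 0. -0.] [0.097]
hex scene [ 0.5545 -0.0678  0.0147] d mm [-0.2  0.2] [0.226]
t 40.7833 p [ 0.3594 -0.5031  0.1371] rpy [ 3.141 -0.     2.876] w 0.0545 F [0.7 0.  0.4] -> cm [47.89 39.1  13.76]
```

View pics/v_t.png

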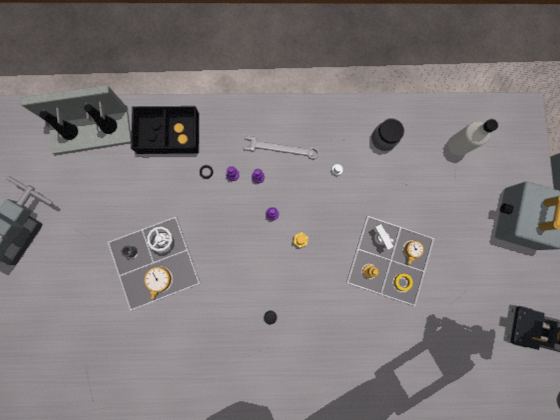

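View pics/v_s.png

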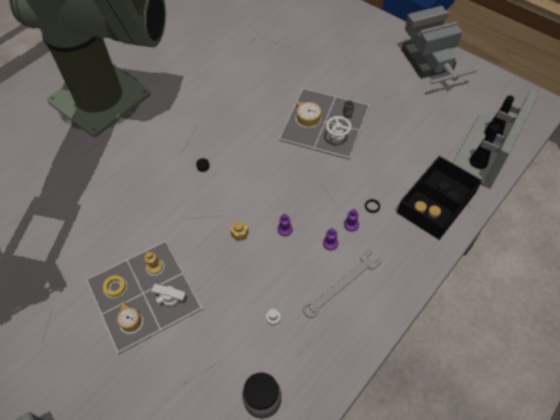

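Run:
```python
from h import *
o=[]
for n,w in (("top",(105,225)),("scene",(325,85))):
    c=cam(n); im=cv2.resize(c["color"][w[1]:w[1]+50,w[0]:w[0]+50],None,fx=8,fy=8,interpolation=cv2.INTER_CUBIC); im=cv2.convertScaleAbs(im,alpha=1.5); raw=im.copy()
    a=np.linspace(0,2*np.pi,60)
    for r,z in ((.013,.004),(.013,.044),(.015,.004)):
        for p in proj(c,np.c_[.5315+r*np.cos(a),.3549+r*np.sin(a),0*a+z]): cv2.circle(im,tuple(((p-w+.5)*8).astype(int).tolist()),1,(0,0,255),-1)
    o.append(im)
cv2.imwrite("pics/sp.png",np.hstack(o))
```

```text
(no output)
```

View pics/sp.png

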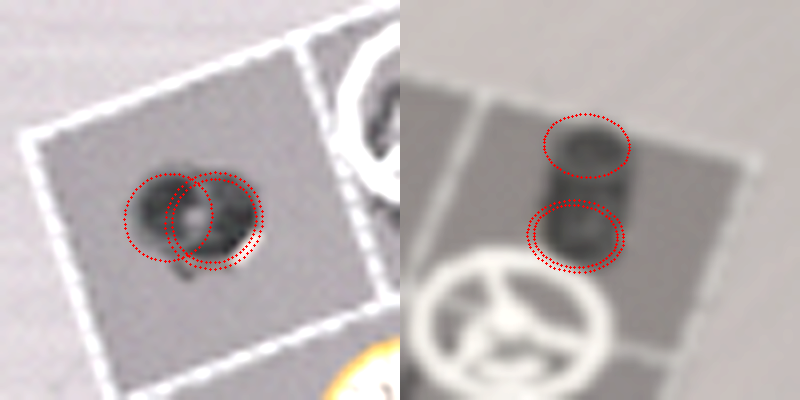

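```bash
cat > tl.py <<'E'
from fit import *
cs={n:cam(n) for n in("top","scene")}
def run(ims,p0,z,lab):
    d=[]
    for n in cs:
        c=cs[n]; u=proj(c,[[p0[0],p0[1],z+.02]])[0].astype(int); w=12
        win=(u[0]-w,u[1]-w,u[0]+w,u[1]+w); g=cv2.cvtColor(ims[n],cv2.COLOR_BGR2GRAY)[win[1]:win[3],win[0]:win[2]].astype(float)
        d.append((c,win,g))
    A=np.vstack(cyl(.013,0,.04))
    def cost(q):
        e=0
        for c,win,g in d:
            P=A+0; P[:,0]+=q[2]*A[:,2]+q[0]; P[:,1]+=q[3]*A[:,2]+q[1]; P[:,2]+=z
            im=np.zeros((24*S,24*S),np.uint8)
            cv2.fillConvexPoly(im,cv2.convexHull(np.round((proj(c,P)-[win[0],win[1]]+.5)*S).astype(np.int32)),255)
            m=cv2.resize(im,(24,24),interpolation=cv2.INTER_AREA)/255.
            # robust two-level
            e-=np.corrcoef(m.ravel(),np.clip(-g,-130,-50).ravel())[0,1]
        return e
    x0=np.array([*p0,0,0]); best=None
    for s0 in (.15,-.15):
        sx=np.vstack([x0]+[x0+v for v in ([.005,0,0,0],[0,.005,0,0],[0,0,s0,0],[0,0,0,s0])])
        r=minimize(cost,x0,method="Nelder-Mead",options=dict(initial_simplex=sx,maxiter=400,xatol=1e-4,fatol=1e-5))
        if best is None or r.fun<best.fun: best=r
    print(lab,best.x.round(4),best.fun,"untilted",minimize(lambda q:cost([q[0],q[1],0,0]),p0,method="Nelder-Mead",options=dict(initial_simplex=[p0,(p0[0]+.005,p0[1]),(p0[0],p0[1]+.005)])).fun)
run({n:cv2.imread(f"pics/{n}0.png") for n in cs},(.4547,.0822),0,"initial")
run({n:cs[n]["color"] for n in cs},(.5315,.3549),.004,"now")
E
python3 tl.py
```

```text
initial [ 0.4561  0.082  -0.0692  0.0242] -1.8257623803470777 untilted -1.7992232735372151
now [ 0.5334  0.3556  0.0207 -0.0868] -1.733208211294035 untilted -1.6929003145785586
```

Run:
```python
from plant import ctrl
print(ctrl.close_job())
```

```text
the job is handed in; nothing more can be done
None
```

I filled both kits and handed the job in at about 41 s of the 128 s allowed. The spring and big gauge are in the handwheel tray; the stem, small gauge and ring are in the lever tray. Handing in reports no verdict, so what follows rests on my own checks.

**What the last pictures showed**
- **Positions:** with the top camera, the gauges, stem and ring were within 2 mm of their outline centres. The spring was within about 2 mm in a joint fit of both cameras. The limit is 15 mm.
- **Height and release:** I lowered both gauges, the stem and the ring until the wrist felt contact (5–6 N), then let go. I set the spring at the floor height worked out from where I picked it up. The gripper is open and clear of everything.
- **Things to leave alone:** the hex plug measured as not moved. I only looked at the wrench and the purple look-alikes, which seem unchanged.

**Checks that failed or disagreed**
- **Tool height:** the measured tool height was about 22 mm lower than where the fingertips really were. My first close on the big gauge went over the dial and gripped nothing. The gauge did not visibly move, and I used the corrected height for the remaining picks.
- **Scene camera on the gauges:** its outline fit was unusable, because the white-dial mask picked up background. For the gauges I relied on the top camera and on looking at the pictures.
- **Spring tilt:** the fit gave about 0.09 rad, against a limit of 0.12. The same fit gave about 0.07 rad at the start, when the spring stood upright on the counter, so I put it down to measurement noise.

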